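# Finish the pinwheel layer of cartons on the pallet slab

## Task

Finish the half-built layer of cartons on the small pallet: put the two loose cartons, the one lying on the bench and the one standing on its narrow side in the rack, flat into the two empty places so that the four make a closed pinwheel round the open square in the middle. Push each one up until it butts snugly on its neighbours, square and with the outer sides of the layer in line, and leave the other things on the bench and in the rack where they are.

Things in the scene. Friction and masses are not known exactly. Their poses are not given: they have to be found in the camera images.
- pallet: plywood pallet slab 200 x 200, fixed, deck top 30 above the bench; origin at the centre of its underside, z up. Half-built pinwheel layer of four like cartons 120 x 56 x 40: two taped down (immovable), two places empty. Complete it is 177 x 177, centred, with a 64 x 64 open square inside and gaps of 0 to 1. Places: fixed_a (-y side), fixed_b (+x), place_far (+y), place_left (-x)
- fixed_a (a point): centre of the taped-down carton on the slab's -y side, long side along the slab's x; axes as the slab's; 20 above the deck
- fixed_b (a point): centre of the taped-down carton on the slab's +x side, long side along the slab's y; axes as the slab's; 20 above the deck
- place_far (a point): where a flat carton's centre belongs on the slab's +y side, long side along slab x, 20 above the deck; axes as the slab's. Half of its inner (-y) long side butts on the end of the carton at fixed_b, the other half borders the open square; outer side and +x end are free
- place_left (a point): where a flat carton's centre belongs on the slab's -x side, long side along slab y, 20 above the deck; axes as the slab's. Its -y end butts on the side of the carton at fixed_a; its inner (+x) side half borders the open square, half butts on the end of the carton at place_far
- carton_flat: loose plain cardboard carton with a strip of tape, 120 (x) x 56 (y) x 40 (z), about 0.2 kg, lying flat on the bench. Origin at its centre
- carton_edge: loose carton just like the other, 120 (x) x 56 (y) x 40 (z), origin at its centre, but standing on its long narrow side in a slot of the rack: its y axis is vertical, its 40 thickness lies across the slot, its lowest point is 6 and its top 62 above the bench
- rack: low aluminium rack, fixed, 150 (x) x 122 (y), base 6 thick with two slots along x, 46 wide, centred 26 either side of its middle, between ribs whose tops are 22 above the bench. Origin at the centre of its underside
- heatsink: aluminium finned heat sink 100 x 38 x 19, lying in the rack's other slot; origin at the centre of its underside
- multimeter: yellow hand multimeter 170 x 85 x 36 lying on the bench; origin at the centre of its underside
- screwdriver: screwdriver lying on the bench
- marker: black marker 140 x 14 x 12 lying on the bench; origin at the centre of its underside
- solder_spool: small standing solder spool, diameter 52, height 40; origin at the centre of its underside
- tape_roll: roll of tape lying flat, outer diameter 90, height 24; origin at the centre of its underside
- mug: white mug, diameter 76, height 85; origin at the centre of its underside
Not all that is in view belongs to the job. Leave any blue or turquoise look-alike of the carton_edge alone.

How it is judged:
By the outcome, as a careful person would: the job done as asked, in the order asked, and still so for the second after the job is handed in, with the robot touching nothing.
It also fails if it takes over 72 s, if anything falls off the work surface, if the arm or the gripper's body presses on something with over 40 N, if the wrist force passes 120 N, or if a joint passes its speed limit or range.

## Robot

A 6-joint arm with a two-finger parallel gripper is mounted at the origin on the work surface. World frame = base frame: x ahead of the robot, y to its left, z up, the work surface at z = 0. Lengths are in m, angles in rad, forces in N, time in s.
With the tool pointing down it reaches from about 0.275 to 0.775 m from the base axis. Payload 14.6 kg.
Tool frame: the origin (TCP) lies midway between the tips of the shut fingers; the grasp point (between the pads) lies 19 mm behind it; z points along the fingers, y is the direction in which the jaws open and shut (so a half turn about z gives the same grasp; the last joint's range is limited). The gripper opens to 85 mm and grips with 20 to 120 N. Pads are 22 mm wide; open, the fingers measure 114 mm over their backs; the gripper's body (76 mm by 85 mm) begins 54 mm behind the grasp point. The pads swing forward as they close: fully open they stand 13 mm farther back than shut.
Start: joints at [-1.461, 0.263, -0.048, 1.259, 0, 1.415], TCP at [0.137, -0.507, 0.231] pointing down, gripper open.
Joint ranges: [-2.65, 2.65], [-0.89, 1.7], [-1.18, 1.37], [-2.13, 2.11], [-1.35, 1.29], [-3.14, 3.14]. Speed limits (rad/s): [1.89, 1.89, 2.57, 2.79, 3.14, 3.14].

## Interface

Orientations are given as a unit quaternion [x, y, z, w].
In Python, from rig import telemetry, imaging, job, find_in, pinpoint gives the robot as it stands. The module is installed in compiled form; this text tells all that it offers.
- The arm moves only by the tool arm_command, never from a script. Its argument "increments" is a list of rows, each a list of 3 entries, a list of its own where there are three numbers: the closure in counts, from 0 (fully open) to 255 (shut), then the shift along the tool's x, y, z in cm, then the turn, a rotation vector about the tool's x, y, z in rad. In form: [[hand, [tx, ty, tz], [rx, ry, rz]], ...]. A call has 1 to 12 rows; each row is the pose to reach, as a shift and turn from the pose commanded when the call began, along the tool's axes at that moment; what a row does not reach only later rows make up. A row lasts 1/12 s, in which the tool goes at most 41.7 mm and 7.16 degrees, less where a joint would pass 70% of its speed; a pose out of reach is approached as far as the arm can. A call with a gripper value outside its range is refused whole. The fingers move at their own pace and stop on an object; "grip_force" is the grip in N (left out, the last holds). Time passes only in rows, so rows that repeat a pose let the fingers close. It gives the time, the measured TCP pose, the force and the opening at its end, in the units of the state.
- telemetry.state(): the state, without advancing time (a new reading comes with each control period).
- imaging.camera(name): name is "scene" or "top"; returns a dict with "color" (420x560x3 uint8, red, green, blue), "range_z" (420x560 float32, m along the optical axis (not along the pixel's ray), 0 where there is no reading), "vertical_fov" (degrees; the focal length in pixels is half the picture's height over the tangent of half this angle, whatever the lens; pixels are square), "cx", "cy" (the principal point, pixels), "R" (3x3) and "t" (3): a world point X has camera coordinates R X + t. Camera axes: x right, y down, z forward; pixel columns grow to the right and rows downward; lengths in m; the calibration is good to about 2 mm. A picture is of the moment at which its call begins.
- job.sign_off(): hands the job in, once; it reports no verdict.
Trained networks look in a picture, given as the dict that the camera call returned (one of the last four; its "shot" number tells which), for a name from the list of things; names that differ only in an ending like _2 or _b are one class to them, and where a whole thing is asked for, a point or a joint stands for the part that bears it (a point fixed in the world has none). Each returns a list of dicts, best first, with "score" (0 to 1); they miss things now and then, are a little off and sometimes report something else, mostly with a low value. They report only what shows in the picture. A call takes as long as a camera call. They do not tell look-alikes from the thing itself.
- find_in(query, picture): "centre" ([column, row] in pixels, amid what is visible of it).
- pinpoint(query, picture): "centre" ([column, row] in pixels: a listed point, or the origin of a listed thing).
The state is a dict: "t": time; "joint_positions": joint angles; "joint_vel": joint speeds; "effort": joint torques, N m; "position": TCP position; "orientation": TCP orientation; "force": force on the tool from outside, world axes, zero at the start; "moment": the same for the moment, N m; "opening": opening from 0.0 (shut) to 1.0 (fully open).
Only numpy, scipy, OpenCV 4.12 (cv2) and the standard library are available. Lean on these libraries where they do the work, as an engineer would, in place of code of your own. Each camera call takes 0.05 s, during which the arm holds its last target. There are 200 camera calls.

## Working session

There is one attempt and no reset: what is moved stays moved. The work goes in short steps, Python scripts to look and compute and a tool call to move; the robot and the scene stay as the last step left them, time stands still between calls to the robot, and variables do not carry over. Pictures are saved under pics/ and viewed, about 8 in all and at most 12, crops included, and the job is handed in when it is done.

Besides the shell and the picture viewer there is one more tool, called after "Request:" as name(argument=value, ...) on one line, values as JSON. arm_command: Moves the arm, as the interface text tells. Its arguments: {"type":"object","properties":{"increments":{"type":"array","items":{"type":"array"}},"grip_force":{"type":"number"}},"required":["increments"]}

```bash
mkdir -p pics; cat > h.py <<'E'
import numpy as np, cv2
from rig import telemetry, imaging, job, find_in, pinpoint
def cam(n):
    p=imaging.camera(n); p['f']=p['color'].shape[0]/2/np.tan(np.radians(p['vertical_fov'])/2); p['R']=np.array(p['R']);p['t']=np.array(p['t']); return p
def cloud(p):
    z=p['range_z']; v,u=np.mgrid[:z.shape[0],:z.shape[1]]
    c=np.stack([(u-p['cx'])/p['f']*z,(v-p['cy'])/p['f']*z,z],-1)
    w=(c-p['t'])@p['R']; w[z==0]=np.nan; return w
def proj(p,X):
    c=np.atleast_2d(X)@p['R'].T+p['t']; return c[:,:2]/c[:,2:]*p['f']+[p['cx'],p['cy']]
def ray(p,uv,z):
    d=p['R'].T@np.array([(uv[0]-p['cx'])/p['f'],(uv[1]-p['cy'])/p['f'],1]); o=-p['R'].T@p['t']
    return o+d*(z-o[2])/d[2]
def save(p,name,box=None,s=1):
    im=p['color'][...,::-1]
    if box: im=im[box[1]:box[3],box[0]:box[2]]
    cv2.imwrite('pics/'+name,cv2.resize(im,None,fx=s,fy=s,interpolation=cv2.INTER_CUBIC))
E
python3 - <<'E'
from h import *
print(telemetry.state())
for n in ['scene','top']:
    p=cam(n); save(p,n+'0.png'); w=cloud(p)
    print(n,p['f'],p['cx'],p['cy'],-p['R'].T@p['t'],p['R'][2], np.nanmedian(w[...,2]))
    for q in ['pallet','fixed_a','fixed_b','place_far','place_left','carton_flat','carton_edge','rack','heatsink']:
        r=pinpoint(q,p)[:4]
        print(q,[(np.round(a['centre']).tolist(),round(a['score'],2),np.round(w[int(a['centre'][1]),int(a['centre'][0])],3).tolist()) for a in r])
E
```

```text
{'t': 0.0, 'joint_positions': array([-1.46131623e+00,  2.63504891e-01, -4.89165543e-02,  1.25941178e+00,
        2.40413869e-05,  1.41551246e+00]), 'joint_vel': array([ 0.00039599,  0.00024009, -0.00042514, -0.00095001,  0.00287588,
        0.00034468]), 'effort': array([-3.60518643e-03, -6.37615728e+01,  3.84568870e+01,  1.36644449e-02,
       -4.67685368e-05,  1.51926429e-05]), 'position': array([ 0.13736271, -0.50643132,  0.23084193]), 'orientation': array([ 9.91250162e-01,  1.31995633e-01,  2.38899223e-05, -5.18036119e-04]), 'force': array([-0.09569464,  0.63316747,  0.66029985]), 'moment': array([0.01637039, 0.0095012 , 0.02093922]), 'opening': 1.0010283477636637}
scene 503.7280762467591 286.3001692475735 205.95677919184737 [1.17061665 1.04448114 1.44285367] [-0.34977618 -0.56044559 -0.75070458] 0.0035802399651576346
pallet [([289.0, 215.0], 0.76, [0.532, 0.033, 0.039])]
fixed_a [([270.0, 215.0], 0.93, [0.61, 0.03, 0.078]), ([284.0, 197.0], 0.86, [0.516, -0.028, 0.071]), ([307.0, 208.0], 0.3, [0.458, 0.041, 0.035])]
fixed_b [([270.0, 215.0], 0.93, [0.61, 0.03, 0.078]), ([284.0, 
[... 1096 characters left out ...]
64, [0.589, 0.0, 0.07]), ([291.0, 213.0], 0.59, [0.514, -0.03, 0.068])]
place_far [([248.0, 199.0], 0.97, [0.564, 0.092, 0.027]), ([172.0, 233.0], 0.7, [0.462, 0.307, 0.063]), ([205.0, 272.0], 0.48, [0.354, 0.219, 0.013])]
place_left [([260.0, 232.0], 0.83, [0.467, 0.057, 0.03])]
carton_flat [([385.0, 212.0], 0.96, [0.519, -0.303, 0.042]), ([375.0, 145.0], 0.37, [0.718, -0.284, 0.035])]
carton_edge [([171.0, 235.0], 0.88, [0.457, 0.309, 0.065]), ([94.0, 196.0], 0.87, [0.572, 0.534, 0.057]), ([160.0, 304.0], 0.8, [0.266, 0.335, 0.056]), ([99.0, 303.0], 0.63, [0.271, 0.508, 0.054])]
rack [([167.0, 229.0], 0.93, [0.477, 0.321, 0.064]), ([193.0, 152.0], 0.57, [0.716, 0.261, -0.002])]
heatsink []
```

View pics/scene0.png

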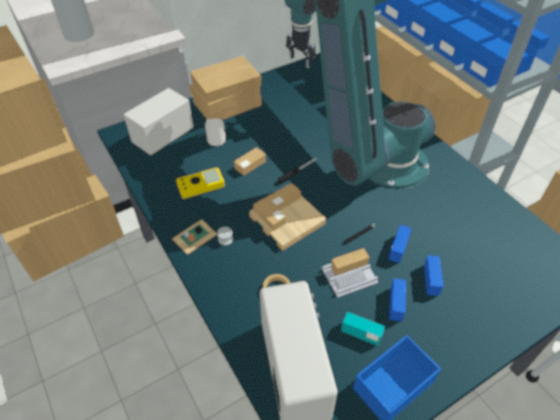

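View pics/top0.png

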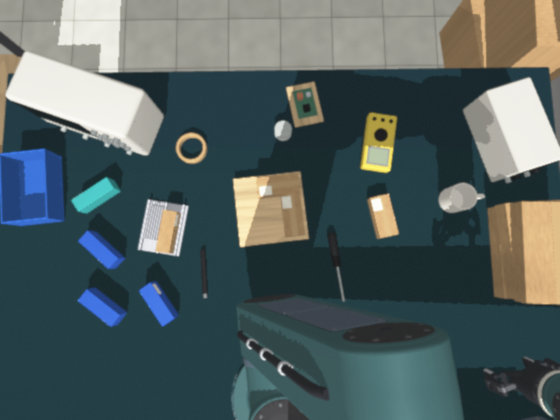

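Wanted: the brown flat carton at top (383,215) / scene (248,160), and the brown edge carton in the rack at top (168,231) / scene (350,262). Look-alikes to leave: the turquoise one at top (95,195) and the blue ones at (101,250), (102,307) and (158,303). Next I fit the shapes and take one close crop.

```bash
cat >> h.py <<'E'
def rect(w,c,r,z0,z1,col=None,tol=None):
    m=(np.hypot(w[...,0]-c[0],w[...,1]-c[1])<r)&(w[...,2]>z0)&(w[...,2]<z1)
    if col is not None: m&=col
    n,l,s,_=cv2.connectedComponentsWithStats(m.astype(np.uint8)); 
    k=1+np.argmax(s[1:,4]); m=l==k; P=w[m]
    (x,y),(a,b),t=cv2.minAreaRect((P[:,:2]*1000).astype(np.float32))
    if a<b: a,b,t=b,a,t+90
    return dict(c=[round(x,1),round(y,1)],size=[round(a,1),round(b,1)],ang=round((t+90)%180-90,1),z=round(1000*np.median(P[:,2]),1),zs=round(1000*P[:,2].std(),1),n=len(P))
E
python3 - <<'E'
from h import *
ps={n:cam(n) for n in ['scene','top']}
for n,p in ps.items():
    w=cloud(p)
    hsv=cv2.cvtColor(p['color'],cv2.COLOR_RGB2HSV)
    print(n)
    print('flat',rect(w,(.52,-.30),.1,.028,.055))
    print('edge',rect(w,(.468,.31),.1,.048,.075))
    print('fixed',rect(w,(.53,.03),.16,.058,.085))
    print('deck',rect(w,(.53,.03),.16,.02,.045)); print('pal',rect(w,(.53,.03),.18,.02,.085))
    print('rack',rect(w,(.475,.33),.13,.013,.075))
p=ps['scene']; a=p['color'][130:320,190:390,::-1]
q=ps['top']; b=q['color'][140:280,120:310,::-1]
cv2.imwrite('pics/crop1.png',np.hstack([cv2.resize(a,(400,380),interpolation=2),cv2.resize(b,(400,380),interpolation=2)]))
E
```

```text
scene
flat {'c': [506.5, -300.2], 'size': [127.9, 63.8], 'ang': 11.9, 'z': np.float64(43.1), 'zs': np.float64(5.4), 'n': 361}
edge {'c': [468.3, 324.1], 'size': [121.4, 46.8], 'ang': -9.6, 'z': np.float64(64.6), 'zs': np.float64(5.2), 'n': 453}
fixed {'c': [536.2, 0.2], 'size': [182.4, 128.1], 'ang': 5.3, 'z': np.float64(73.1), 'zs': np.float64(4.7), 'n': 901}
deck {'c': [534.2, 28.1], 'size': [207.7, 207.7], 'ang': -83.6, 'z': np.float64(33.5), 'zs': np.float64(4.5), 'n': 1586}
pal {'c': [534.2, 28.1], 'size': [207.7, 207.7], 'ang': -83.6, 'z': np.float64(37.4), 'zs': np.float64(18.9), 'n': 2615}
rack {'c': [483.0, 350.4], 'size': [151.3, 120.2], 'ang': -9.8, 'z': np.float64(30.4), 'zs': np.float64(19.1), 'n': 1267}
top
flat {'c': [506.5, -302.3], 'size': [120.1, 57.7], 'ang': 11.4, 'z': np.float64(40.1), 'zs': np.float64(2.6), 'n': 829}
edge {'c': [468.3, 322.1], 'size': [119.9, 41.6], 'ang': -9.0, 'z': np.float64(61.0), 'zs': np.float64(3.1), 'n': 649}
fixed {'c': [536.1, -1.7], 'size': [177.4, 119.4], 'ang': 5.9, 'z': np.float64(70.1), 'zs': np.float64(2.3), 'n': 1668}
deck {'c': [533.1, 26.6], 'size': [200.1, 199.9], 'ang': 5.9, 'z': np.float64(29.8), 'zs': np.float64(2.5), 'n': 2930}
pal {'c': [533.1, 26.6], 'size': [200.1, 199.9], 'ang': 5.9, 'z': np.float64(31.7), 'zs': np.float64(19.4), 'n': 4625}
rack {'c': [483.0, 346.0], 'size': [150.2, 111.5], 'ang': -9.1, 'z': np.float64(27.7), 'zs': np.float64(19.8), 'n': 1492}
```

View pics/crop1.png

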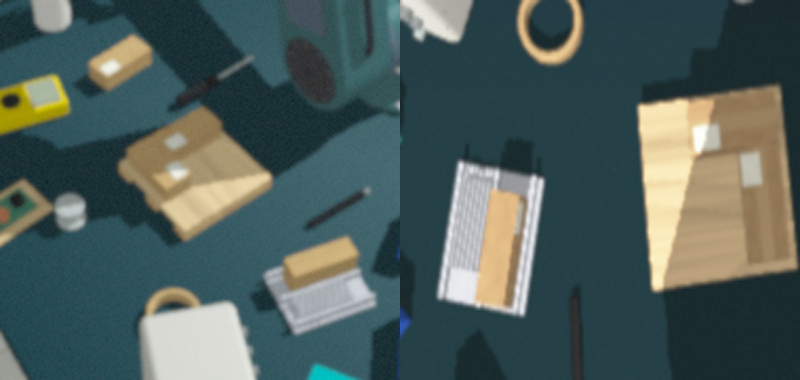

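The crop confirms both cartons are plain brown. The fits from the two cameras agree to about 2 mm: slab at (533,26.6) with yaw 5.9°, heights 40, 61 and 70 as expected. Next, a helper that works out the moves.

```bash
cat >> h.py <<'E'
from scipy.spatial.transform import Rotation as Ro
def pose(yaw,tilt=0): # tool down, tool x at yaw (deg), then tilt about tool x
    return Ro.from_euler('z',yaw,degrees=True)*Ro.from_rotvec([np.pi,0,0])*Ro.from_rotvec([np.radians(tilt),0,0])
def inc(p,yaw=None,tilt=0,p0=None,R0=None):
    s=telemetry.state(); R0=R0 or Ro.from_quat(s['orientation']); p0=s['position'] if p0 is None else np.array(p0)
    R1=pose(yaw,tilt)
    print('cm',np.round(R0.inv().apply(np.array(p)-p0)*100,2).tolist(),'rot',np.round((R0.inv()*R1).as_rotvec(),3).tolist())
E
python3 - <<'E'
from h import *
p0=[.13736,-.50643,.23084]
inc([.485,-.306,.12],105,p0=p0)
inc([.485,-.306,.12],191.6,p0=[.485,-.306,.12],R0=pose(105))
E
```

```text
cm [38.8, -10.25, 11.08] rot [0.0, 0.0, -1.568]
cm [0.0, 0.0, 0.0] rot [0.0, 0.0, -1.511]
```

Request:
arm_command(increments=[[0,[5,-1,0],[0,0,-0.12]],[0,[9,-2,1],[0,0,-0.24]],[0,[13,-3,2],[0,0,-0.36]],[0,[17,-4.5,3],[0,0,-0.48]],[0,[21,-5.5,4.5],[0,0,-0.6]],[0,[25,-6.6,6],[0,0,-0.72]],[0,[29,-7.6,7],[0,0,-0.84]],[0,[33,-8.7,8.5],[0,0,-0.96]],[0,[36,-9.5,10],[0,0,-1.08]],[0,[38.8,-10.25,11],[0,0,-1.2]],[0,[38.8,-10.25,11],[0,0,-1.32]],[0,[38.8,-10.25,11],[0,0,-1.44]]], grip_force=40)

```text
t: 2.1
position: [0.4864, -0.3043, 0.12]
orientation: [0.655, 0.756, 0.0, -0.001]
force: [0.0, -0.2, 0.1]
opening: 1.002
```

```bash
python3 - <<'E'
from h import *
s=telemetry.state(); print(s['position'],Ro.from_quat(s['orientation']).apply([1,0,0]),s['force'])
inc([.485,-.306,.10],191.6)
E
```

```text
[ 0.48642328 -0.30434788  0.11996121] [-0.1428312   0.98974595  0.00148156] [ 0.00739495 -0.15543553  0.14611762]
cm [-0.15, -0.16, 2.0] rot [0.0, -0.002, -1.63]
```

Request:
arm_command(increments=[[0,[0,0,0],[0,0,-0.12]],[0,[0,0,0.5],[0,0,-0.24]],[0,[0,0,1],[0,0,-0.36]],[0,[-0.1,-0.1,1],[0,0,-0.48]],[0,[-0.1,-0.1,1],[0,0,-0.6]],[0,[-0.15,-0.15,1],[0,0,-0.72]],[0,[-0.15,-0.15,1],[0,0,-0.84]],[0,[-0.15,-0.15,1],[0,0,-0.96]],[0,[-0.15,-0.15,1],[0,0,-1.08]],[0,[-0.15,-0.15,1],[0,0,-1.2]],[0,[-0.15,-0.15,1],[0,0,-1.32]],[0,[-0.15,-0.15,1],[0,0,-1.44]]])

```text
t: 3.1
position: [0.4838, -0.3079, 0.1113]
orientation: [-0.005, 1.0, 0.0, 0.0]
force: [-0.2, -0.0, 0.3]
opening: 1.002
```

```bash
python3 - <<'E'
from h import *
inc([.485,-.306,.003],191.6)
p=cam('top'); w=cloud(p); print(rect(w,(.52,-.30),.1,.028,.055))
save(p,'g1.png',(300,140,470,290),4)
E
```

```text
cm [-0.12, 0.19, 10.83] rot [0.0, 0.0, -0.193]
{'c': [537.6, -295.6], 'size': [56.7, 55.8], 'ang': -78.2, 'z': np.float64(40.2), 'zs': np.float64(2.9), 'n': 363}
```

View pics/g1.png

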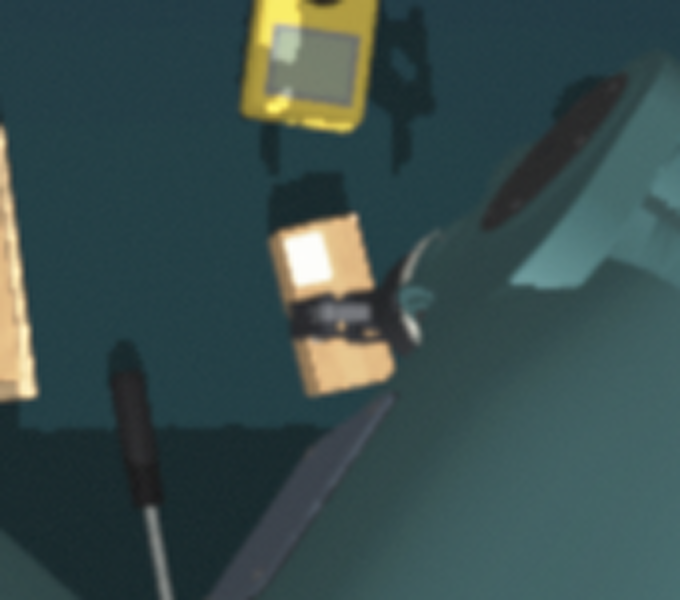

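The gripper is above the carton, at crop (340,310), slightly toward the robot from the middle as planned. Descend and grip.

Request:
arm_command(increments=[[0,[-0.1,0.2,1],[0,0,-0.1]],[0,[-0.1,0.2,3],[0,0,-0.193]],[0,[-0.1,0.2,5],[0,0,-0.193]],[0,[-0.1,0.2,7],[0,0,-0.193]],[0,[-0.1,0.2,9],[0,0,-0.193]],[0,[-0.1,0.2,10.5],[0,0,-0.193]],[0,[-0.1,0.2,10.8],[0,0,-0.193]],[255,[-0.1,0.2,10.8],[0,0,-0.193]],[255,[-0.1,0.2,10.8],[0,0,-0.193]],[255,[-0.1,0.2,10.8],[0,0,-0.193]],[255,[-0.1,0.2,10.8],[0,0,-0.193]],[255,[-0.1,0.2,10.8],[0,0,-0.193]]])

```text
t: 4.15
position: [0.4853, -0.3064, 0.0045]
orientation: [-0.098, 0.995, -0.001, 0.001]
force: [-1.3, 1.0, 7.0]
opening: 0.649
```

Request:
arm_command(increments=[[255,[0,0,0],[0,0,0]],[255,[0,0,0],[0,0,0]],[255,[0,0,-3],[0,0,0]],[255,[0,0,-7],[0,0,0]],[255,[0,0,-11],[0,0,0]],[255,[0,0,-14],[0,0,0]],[255,[0,0,-14],[0,0,0]]])

```text
t: 4.73
position: [0.4868, -0.3076, 0.1498]
orientation: [-0.098, 0.995, -0.003, 0.003]
force: [0.4, -1.2, -1.9]
opening: 0.652
```

```bash
python3 - <<'E'
from h import *
print(telemetry.state()['force'])
# place_far target; stage 12 mm off fixed_b end (+slab y), above
c,s=np.cos(np.radians(5.9)),np.sin(np.radians(5.9))
L=lambda x,y:np.array([533.1+c*x-s*y,26.6+s*x+c*y])/1000
x,y=L(28.5-22,60.5+8); print(x,y)
inc([x,y,.143],185.9)
E
```

```text
[ 0.40159957 -1.1555484  -1.89802014]
0.5325242795413353 0.09540529446164353
cm [-12.33, 38.64, 0.47] rot [-0.007, 0.006, 0.093]
```

Request:
arm_command(increments=[[255,[-0.6,2,0],[0,0,0.02]],[255,[-1.6,5,0],[0,0,0.04]],[255,[-2.8,9,0],[0,0,0.06]],[255,[-4,13,0],[0,0,0.09]],[255,[-5.4,17,0],[0,0,0.09]],[255,[-6.7,21,0],[0,0,0.093]],[255,[-8,25,0],[0,0,0.093]],[255,[-9.3,29,0],[0,0,0.093]],[255,[-10.5,33,0],[0,0,0.093]],[255,[-11.5,36,0],[0,0,0.093]],[255,[-12.1,38,0],[0,0,0.093]],[255,[-12.3,38.6,0],[0,0,0.093]]])

```text
t: 5.73
position: [0.5299, 0.0997, 0.143]
orientation: [-0.053, 0.999, 0.0, -0.0]
force: [0.1, -0.8, -3.7]
opening: 0.653
```

Request:
arm_command(increments=[[255,[0,0,2],[0,0,0]],[255,[0,0,4],[0,0,0]],[255,[0,0,5],[0,0,0]],[255,[0,0,5],[0,0,0]]])

```text
t: 6.07
position: [0.5287, 0.0962, 0.0912]
orientation: [-0.051, 0.999, -0.0, -0.002]
force: [0.4, 0.1, -2.7]
opening: 0.648
```

```bash
python3 - <<'E'
from h import *
s=telemetry.state(); print(s['position'],s['force'])
inc([.5325,.0954,.036],185.9)
for n in ['top','scene']:
    p=cam(n); w=cloud(p); print(rect(w,(.55,.09),.09,.11,.145)); print(rect(w,(.53,.03),.16,.058,.085))
    save(p,'h_%s.png'%n,*(((200,140,340,260),4) if n=='top' else ((220,150,360,270),4)))
E
python3 -c "
import cv2,numpy as np
a=[cv2.imread('pics/h_%s.png'%n) for n in ('top','scene')]
cv2.imwrite('pics/h2.png',cv2.resize(np.hstack(a),(800,343)))"
```

```text
[0.52869026 0.09615776 0.09117883] [ 0.43418648  0.08490458 -2.70380628]
cm [-0.39, -0.12, 5.52] rot [0.0, -0.004, -0.0]
{'c': [526.0, 50.8], 'size': [3.4, 0.4], 'ang': -76.2, 'z': np.float64(140.9), 'zs': np.float64(7.6), 'n': 3}
{'c': [536.7, -7.8], 'size': [177.4, 107.4], 'ang': 5.8, 'z': np.float64(70.0), 'zs': np.float64(2.3), 'n': 1565}
{'c': [568.1, 99.8], 'size': [96.9, 96.6], 'ang': 0.4, 'z': np.float64(130.8), 'zs': np.float64(6.9), 'n': 458}
{'c': [557.0, 2.2], 'size': [138.0, 128.2], 'ang': 4.7, 'z': np.float64(73.4), 'zs': np.float64(4.6), 'n': 624}
```

View pics/h2.png

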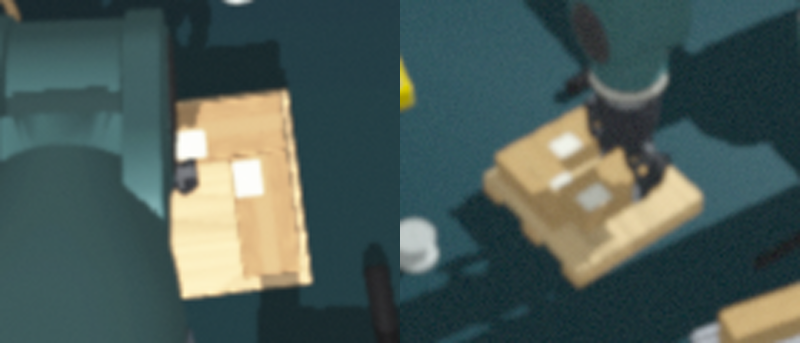

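Request:
arm_command(increments=[[255,[-0.2,0,1.5],[0,0,0]],[255,[-0.4,-0.1,3],[0,0,0]],[255,[-0.4,-0.1,4.5],[0,0,0]],[255,[-0.4,-0.1,5.4],[0,0,0]],[255,[-0.4,-0.1,5.5],[0,0,0]],[255,[-0.4,-0.1,5.5],[0,0,0]]])

```text
t: 6.67
position: [0.5343, 0.0959, 0.0387]
orientation: [-0.051, 0.999, -0.0, 0.0]
force: [-0.4, 0.2, -1.9]
opening: 0.647
```

```bash
cat >> h.py <<'E'
c_,s_=np.cos(np.radians(5.9)),np.sin(np.radians(5.9))
L=lambda x,y:np.array([533.1+c_*x-s_*y,26.6+s_*x+c_*y])/1000
def loc(w): # world -> slab frame mm
    d=w[...,:2]*1000-[533.1,26.6]; return np.stack([c_*d[...,0]+s_*d[...,1],-s_*d[...,0]+c_*d[...,1]],-1)
E
python3 - <<'E'
from h import *
s=telemetry.state(); print(s['position'],s['force'],loc(s['position']),Ro.from_quat(s['orientation']).apply([1,0,0]))
for n in ['scene','top']:
    p=cam(n); w=cloud(p); l=loc(w)
    m=(w[...,2]>.062)&(w[...,2]<.084)&(np.abs(l)<120).all(-1)
    save(p,'i_%s.png'%n,*(((200,140,340,260),5) if n=='top' else ((240,160,340,260),6)))
    print(rect(w,L(60,60),.06,.06,.085))
E
```

```text
[0.53434522 0.09592238 0.03869936] [-0.36337377  0.22596046 -1.8566362 ] [ 8.36444632 68.82717043] [-9.94704178e-01 -1.02779368e-01 -2.26561071e-05]
{'c': [573.9, 81.7], 'size': [100.5, 91.4], 'ang': -85.2, 'z': np.float64(75.6), 'zs': np.float64(5.5), 'n': 513}
{'c': [590.9, 40.1], 'size': [54.6, 11.6], 'ang': -0.4, 'z': np.float64(70.6), 'zs': np.float64(2.0), 'n': 78}
```

View pics/i_scene.png

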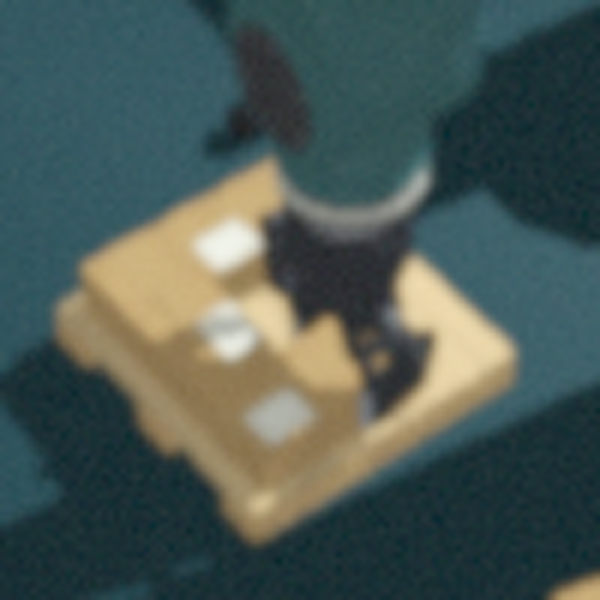

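Request:
arm_command(increments=[[255,[0.16,0,0.2],[0,0,0]],[255,[0.16,0,0.35],[0,0,0]],[255,[0.16,-0.2,0.35],[0,0,0]],[255,[0.16,-0.4,0.35],[0,0,0]],[255,[0.16,-0.5,0.35],[0,0,0]],[255,[0.16,-0.6,0.35],[0,0,0]],[255,[0.16,-0.6,0.35],[0,0,0]]])

```text
t: 7.35
position: [0.5333, 0.0897, 0.0348]
orientation: [-0.051, 0.999, -0.0, 0.0]
force: [0.2, 0.5, -2.7]
opening: 0.651
```

```bash
cat > st.py <<'E'
from h import *
s=telemetry.state(); f=s['force']
print(s['position'],'F',f,'local TCP',loc(s['position']),'localF',c_*f[0]+s_*f[1],-s_*f[0]+c_*f[1],'yaw',np.degrees(np.arctan2(*Ro.from_quat(s['orientation']).apply([1,0,0])[1::-1])))
E
python3 st.py
```

```text
[0.53334216 0.08970642 0.03484318] F [ 0.22528691  0.46147015 -2.65851971] local TCP [ 6.72774431 62.74724575] localF 0.2715292112907858 0.43586784046868204 yaw -174.09903695847268
```

Request:
arm_command(increments=[[255,[0,-0.05,0],[0,0,0]],[255,[0,-0.1,0],[0,0,0]],[255,[0,-0.15,0],[0,0,0]],[255,[0,-0.2,0],[0,0,0]],[255,[0,-0.2,0],[0,0,0]]])

```text
t: 7.77
position: [0.5335, 0.088, 0.0348]
orientation: [-0.052, 0.999, 0.0, 0.0]
force: [-0.3, 1.3, -1.3]
opening: 0.649
```

```bash
python3 st.py
```

```text
[0.53347984 0.08804677 0.03481155] F [-0.29233891  1.32862767 -1.34445457] local TCP [ 6.69409441 61.08223493] localF -0.15421732540727134 1.3516399410523166 yaw -174.0817850450636
```

Request:
arm_command(increments=[[255,[0,-0.05,0],[0,0,0]],[255,[0,-0.1,0],[0,0,0]],[255,[0,-0.15,0],[0,0,0]],[255,[0,-0.15,0],[0,0,0]]])

```text
t: 8.1
position: [0.5334, 0.0879, 0.0348]
orientation: [-0.052, 0.999, 0.002, -0.0]
force: [-0.7, 12.5, -1.0]
opening: 0.648
```

```bash
python3 st.py
```

```text
[0.5334094  0.0878792  0.03482418] F [-0.7286076  12.5257971  -0.96665628] local TCP [ 6.60680868 60.92278687] localF 0.5628104263577288 12.534341082125101 yaw -174.00536715961243
```

Request:
arm_command(increments=[[255,[0,0.08,0.06],[0,0,0]],[255,[0,0.1,0.06],[0,0,0]],[120,[0,0.1,0.06],[0,0,0]],[0,[0,0.1,0.06],[0,0,0]],[0,[0,0.1,0.06],[0,0,0]],[0,[0,0.1,-0.5],[0,0,0]],[0,[0,0.1,-3],[0,0,0]],[0,[0,0.1,-7],[0,0,0]],[0,[0,0.1,-11],[0,0,0]],[0,[0,0.1,-14],[0,0,0]]])

```text
t: 8.93
position: [0.5337, 0.0873, 0.1783]
orientation: [-0.051, 0.999, -0.0, 0.001]
force: [1.3, 0.5, -0.0]
opening: 1.004
```

```bash
python3 - <<'E'
from h import *
# edge carton approach: center (468.3,323), yaw -9.3 -> tool yaw 170.7
inc([.4683,.3225,.14],170.7)
E
```

```text
cm [4.1, 24.07, 3.81] rot [-0.0, 0.002, 0.265]
```

Request:
arm_command(increments=[[0,[0.5,3,0],[0,0,0.05]],[0,[1.2,7,0],[0,0,0.1]],[0,[1.9,11,0.5],[0,0,0.15]],[0,[2.6,15,1.5],[0,0,0.2]],[0,[3.2,19,2.5],[0,0,0.265]],[0,[3.8,22,3.5],[0,0,0.265]],[0,[4.1,24,3.8],[0,0,0.265]],[0,[4.1,24,3.8],[0,0,0.265]]])

```text
t: 9.6
position: [0.4664, 0.3249, 0.1362]
orientation: [0.079, 0.997, -0.0, -0.001]
force: [0.0, 0.5, 0.2]
opening: 0.997
```

```bash
python3 - <<'E'
from h import *
inc([.4683,.3225,.03],170.7)
p=cam('top'); w=cloud(p); l=loc(w)
print(rect(w,(.53,.03),.16,.058,.085))
m=(w[...,2]>.063)&(w[...,2]<.08)&(np.abs(l)<110).all(-1)
P=l[m]
A=P[(P[:,1]>36)]; B=P[P[:,1]<28]
r=lambda Q:cv2.minAreaRect(Q.astype(np.float32))
print('far',r(A),A.min(0),A.max(0)); print('fixed',r(B),B.min(0),B.max(0))
save(p,'j.png',(200,140,340,260),5.5)
q=cam('scene'); save(q,'k.png',(310,220,400,310),6)
E
```

```text
cm [-0.23, -0.21, 10.62] rot [-0.0, -0.001, 0.004]
{'c': [533.2, 26.5], 'size': [177.5, 176.2], 'ang': 5.9, 'z': np.float64(70.0), 'zs': np.float64(2.4), 'n': 2508}
far ((28.525022506713867, 61.979732513427734), (120.50821685791016, 51.83717727661133), 0.08534608036279678) [-31.76001796  36.12727531] [88.76238875 87.98163877]
fixed ((-0.03204345703125, -30.328083038330078), (177.65211486816406, 115.60912322998047), 0.2909027338027954) [-88.67804535 -88.26306954] [88.7952733 27.7652559]
```

View pics/j.png

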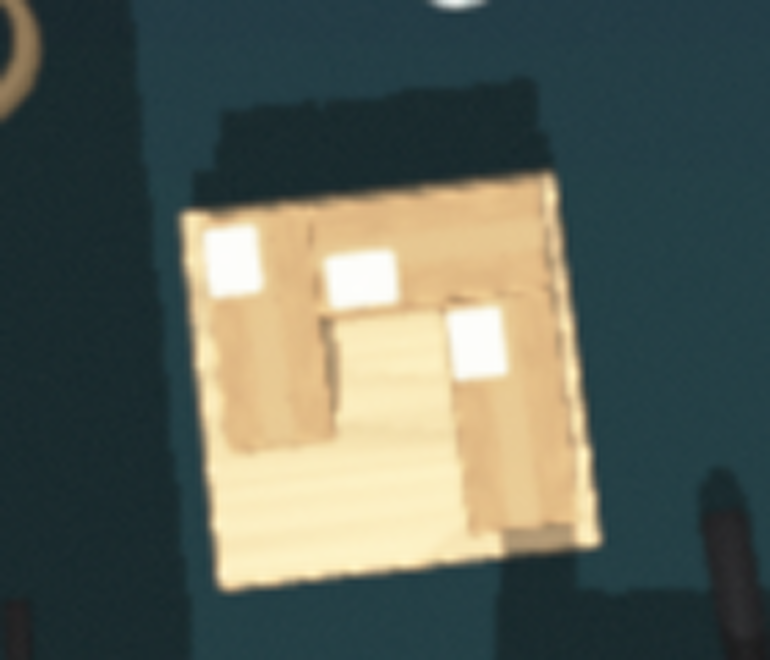

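View pics/k.png

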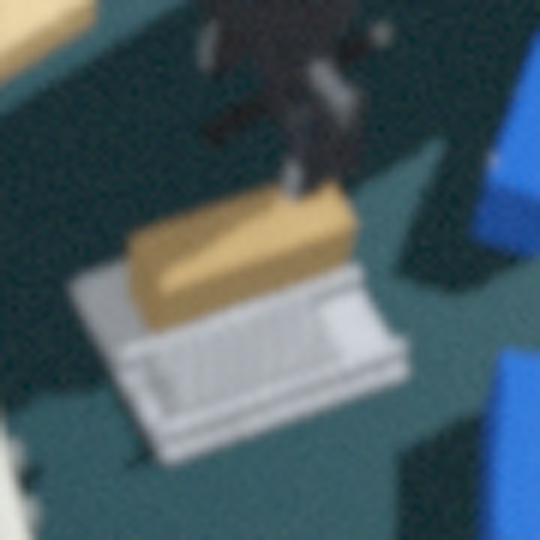

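The far carton fits: slab x −31.8..88.8, outer side at 88.0, yaw within 0.1°. The second picture shows the jaws over the rack carton, at crop (290,190). Descend and grip across its 40 side.

Request:
arm_command(increments=[[0,[-0.2,-0.2,2],[0,0,0]],[0,[-0.2,-0.2,5],[0,0,0]],[0,[-0.2,-0.2,8],[0,0,0]],[0,[-0.2,-0.2,10],[0,0,0]],[0,[-0.2,-0.2,11.1],[0,0,0]],[0,[-0.2,-0.2,11.1],[0,0,0]],[255,[-0.2,-0.2,11.1],[0,0,0]],[255,[-0.2,-0.2,11.1],[0,0,0]],[255,[-0.2,-0.2,11.1],[0,0,0]],[255,[-0.2,-0.2,11.1],[0,0,0]],[255,[-0.2,-0.2,11.1],[0,0,0]],[255,[-0.2,-0.2,11.1],[0,0,0]]])

```text
t: 10.7
position: [0.471, 0.3211, 0.0274]
orientation: [0.081, 0.997, 0.002, 0.001]
force: [0.9, 7.6, 6.4]
opening: 0.463
```

```bash
python3 st.py
```

```text
[0.4710184  0.32109797 0.02738812] F [0.93493941 7.57259301 6.44045961] local TCP [-31.48055402 299.31948254] localF 1.7083929110706184 7.436374807844822 yaw 170.75497936939172
```

Request:
arm_command(increments=[[255,[0,0,-2],[0,0,0]],[255,[0,0,-5],[0,0,0]],[255,[0,0,-9],[0,0,0]],[255,[0,0,-13],[0,0,0]],[255,[0,0,-16],[0,0,0]],[255,[0,0,-17],[0,0,0]]], grip_force=60)

```text
t: 11.2
position: [0.4708, 0.3202, 0.2011]
orientation: [0.081, 0.997, 0.002, 0.003]
force: [0.1, 0.3, -2.4]
opening: 0.459
```

```bash
python3 st.py; python3 - <<'E'
from h import *
inc([.50,.05,.20],200)
inc([.497,-.299,.15],239,0,p0=[.50,.05,.20],R0=pose(200))
inc([.497,-.299,.08],239,45,p0=[.497,-.299,.15],R0=pose(239))
E
```

```text
[0.47084935 0.3202402  0.20108088] F [ 0.14504957  0.30483537 -2.40562465] local TCP [-31.73687435 298.48363416] localF 0.17561601874323984 0.28831058383668556 yaw 170.7339683169445
cm [-7.23, -26.2, 0.05] rot [0.002, 0.006, -0.511]
cm [12.22, -32.69, 5.0] rot [0.0, 0.0, -0.681]
cm [-0.0, -0.0, 7.0] rot [0.785, 0.0, -0.0]
```

Request:
arm_command(increments=[[255,[-0.5,-2,0],[0,0,-0.05]],[255,[-1.4,-5,0],[0,0,-0.12]],[255,[-2.3,-8.5,0],[0,0,-0.2]],[255,[-3.3,-12,0],[0,0,-0.28]],[255,[-4.3,-15.5,0],[0,0,-0.36]],[255,[-5.3,-19,0],[0,0,-0.44]],[255,[-6.2,-22.5,0],[0,0,-0.5]],[255,[-7.2,-26,0],[0,0,-0.51]]])

```text
t: 11.87
position: [0.4984, 0.0498, 0.1963]
orientation: [-0.175, 0.985, -0.0, 0.0]
force: [1.8, 0.2, -3.4]
opening: 0.456
```

```bash
python3 - <<'E'
from h import *
print(telemetry.state()['position'])
inc([.497,-.299,.15],239)
E
```

```text
[0.49843873 0.04976947 0.19633557]
cm [12.17, -32.68, 4.64] rot [-0.0, 0.0, -0.677]
```

Request:
arm_command(increments=[[255,[1,-2.5,0],[0,0,-0.06]],[255,[2.2,-6,0],[0,0,-0.14]],[255,[3.5,-9.5,0],[0,0,-0.22]],[255,[4.8,-13,0],[0,0,-0.3]],[255,[6.1,-16.5,0.5],[0,0,-0.38]],[255,[7.4,-20,1],[0,0,-0.46]],[255,[8.7,-23.5,2],[0,0,-0.54]],[255,[10,-27,3],[0,0,-0.62]],[255,[11.2,-30,4],[0,0,-0.677]],[255,[12,-32,4.6],[0,0,-0.677]],[255,[12.2,-32.7,4.6],[0,0,-0.677]],[255,[12.2,-32.7,4.6],[0,0,-0.677]]])

```text
t: 12.87
position: [0.4954, -0.299, 0.1496]
orientation: [-0.489, 0.872, 0.0, -0.0]
force: [-0.4, 0.1, -2.8]
opening: 0.461
```

Request:
arm_command(increments=[[255,[0,0,1],[0.1,0,0]],[255,[0,0,2],[0.2,0,0]],[255,[0,0,3],[0.3,0,0]],[255,[0,0,4],[0.4,0,0]],[255,[0,0,5],[0.5,0,0]],[255,[0,0,6],[0.6,0,0]],[255,[0,0,7],[0.7,0,0]],[255,[0,0,7],[0.785,0,0]],[255,[0,0,7],[0.785,0,0]]])

```text
t: 13.62
position: [0.4972, -0.2971, 0.0789]
orientation: [-0.459, 0.815, -0.309, 0.175]
force: [2.0, -1.7, -4.5]
opening: 0.461
```

```bash
python3 - <<'E'
from h import *
s=telemetry.state();print(s['position'],s['joint_positions'],s['force'])
inc([.497,-.299,.031],239,45)
p=cam('top'); save(p,'l.png',(300,130,470,290),4)
E
```

```text
[ 0.49717477 -0.29709398  0.07889179] [-0.74644878  0.20472085 -1.02402346 -0.3733092   0.13456144 -1.72148681] [ 2.00372073 -1.67801288 -4.49400119]
cm [0.18, 3.12, 3.64] rot [0.06, -0.001, -0.004]
```

View pics/l.png

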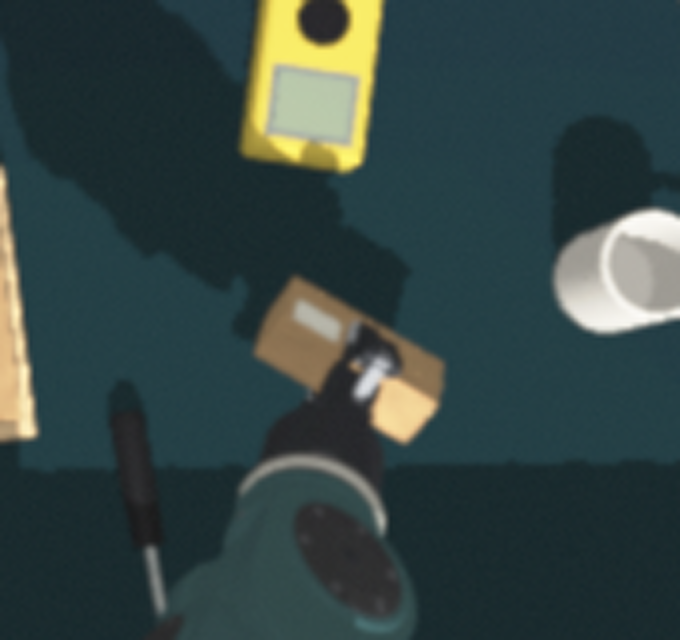

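The carton is held at a 45° tilt, top leaning toward the robot, with free bench around it (screwdriver at crop (130,430), multimeter at (310,110)). Lower to bench contact.

Request:
arm_command(increments=[[255,[0,0.6,0.8],[0.06,0,0]],[255,[0.1,1.4,1.7],[0.06,0,0]],[255,[0.1,2.2,2.6],[0.06,0,0]],[255,[0.2,2.9,3.4],[0.06,0,0]],[255,[0.2,3.1,3.6],[0.06,0,0]],[255,[0.2,3.1,3.6],[0.06,0,0]]])

```text
t: 14.17
position: [0.4972, -0.3004, 0.03]
orientation: [-0.453, 0.806, -0.331, 0.187]
force: [0.1, -0.0, -2.5]
opening: 0.456
```

```bash
python3 - <<'E'
from h import *
s=telemetry.state();print(s['position'],s['force'])
inc([.497,-.299,.030],239,45)
E
```

```text
[ 0.49718952 -0.30035941  0.03004074] [ 0.09967961 -0.01404564 -2.50464664]
cm [-0.11, 0.06, -0.06] rot [0.005, -0.002, -0.004]
```

Request:
arm_command(increments=[[255,[0,0.05,0.05],[0,0,0]],[255,[0,0.1,0.1],[0,0,0]],[255,[0,0.1,0.1],[0,0,0]]])

```text
t: 14.42
position: [0.4971, -0.3011, 0.0298]
orientation: [-0.453, 0.806, -0.332, 0.187]
force: [0.2, -0.5, -3.1]
opening: 0.459
```

Request:
arm_command(increments=[[130,[0,0,0],[0,0,0]],[115,[0,0,0],[0,0,0]],[108,[0,0,0],[0,0,0]],[108,[0,0,0],[0,0,0]],[108,[0,0,0],[0,0,0]]])

```text
t: 14.83
position: [0.4969, -0.3011, 0.0293]
orientation: [-0.453, 0.806, -0.332, 0.187]
force: [-0.1, -0.1, -0.8]
opening: 0.574
```

Request:
arm_command(increments=[[108,[0,0,-0.5],[0,0,0]],[108,[0,0,-1],[0,0,0]],[108,[0,0,-1.5],[0,0,0]],[108,[0,0,-2],[0,0,0]],[108,[0,0,-2.5],[0,0,0]],[108,[0,0,-3.2],[0,0,0]],[108,[0,0,-4],[0,0,0]],[108,[0,0,-6],[0,0,0]],[108,[0,0,-9],[0,0,0]],[108,[0,0,-12],[0,0,0]],[60,[0,0,-14],[0,0,0]],[0,[0,0,-15],[0,0,0]]])

```text
t: 15.83
position: [0.4049, -0.2449, 0.1372]
orientation: [-0.453, 0.806, -0.333, 0.187]
force: [0.1, 0.6, -1.0]
opening: 0.841
```

```bash
python3 - <<'E'
from h import *
s=telemetry.state();print(s['position'],s['force'])
for n in ['top','scene']:
    p=cam(n); w=cloud(p)
    for z in [(.025,.048),(.05,.08)]:
        try: print(n,z,rect(w,(.475,-.285),.1,*z))
        except Exception as e: print(n,z,e)
    save(p,'m_%s.png'%n,*(((300,130,470,290),4) if n=='top' else ((210,110,330,210),6)))
E
```

```text
[ 0.40491758 -0.24489687  0.13724331] [ 0.05628533  0.60443821 -0.99964158]
top (0.025, 0.048) {'c': [471.1, -290.0], 'size': [121.4, 57.2], 'ang': 58.5, 'z': np.float64(40.1), 'zs': np.float64(3.0), 'n': 844}
top (0.05, 0.08) attempt to get argmax of an empty sequence
scene (0.025, 0.048) {'c': [471.0, -288.5], 'size': [136.1, 55.8], 'ang': 57.0, 'z': np.float64(42.2), 'zs': np.float64(4.9), 'n': 288}
scene (0.05, 0.08) {'c': [507.8, -241.7], 'size': [6.9, 0.0], 'ang': -84.5, 'z': np.float64(52.4), 'zs': np.float64(0.1), 'n': 2}
```

View pics/m_top.png

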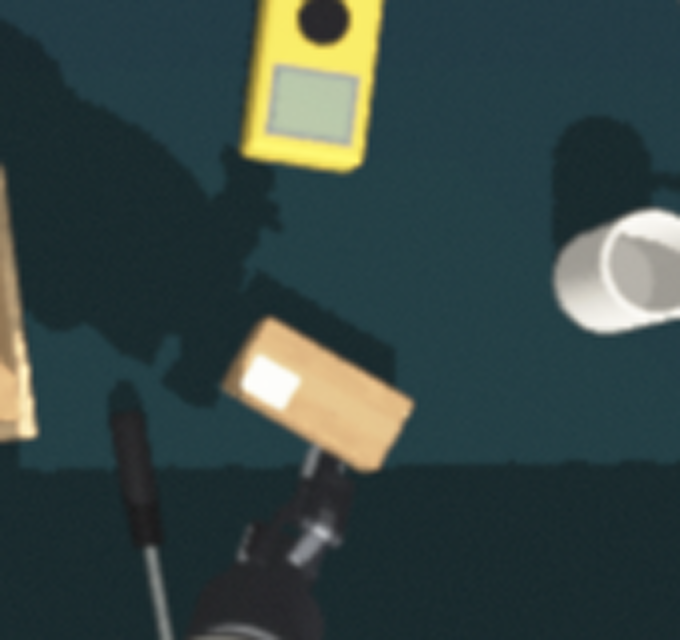

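The carton now lies flat at crop (315,395), centre (471,−290), yaw 58.5°. Untilt above the off-centre grip point.

```bash
python3 - <<'E'
from h import *
inc([.4586,-.3105,.14],238.5)
E
```

```text
cm [2.77, -5.74, 5.38] rot [-0.785, 0.001, 0.003]
```

Request:
arm_command(increments=[[0,[0.3,-0.7,0.6],[-0.1,0,0]],[0,[0.7,-1.4,1.3],[-0.2,0,0]],[0,[1.1,-2.2,2],[-0.3,0,0]],[0,[1.5,-3,2.8],[-0.4,0,0]],[0,[1.9,-3.8,3.6],[-0.5,0,0]],[0,[2.3,-4.6,4.4],[-0.6,0,0]],[0,[2.6,-5.3,5],[-0.7,0,0]],[0,[2.8,-5.7,5.4],[-0.785,0,0]],[0,[2.8,-5.7,5.4],[-0.785,0,0]],[0,[2.8,-5.7,5.4],[-0.785,0,0]]])

```text
t: 16.77
position: [0.4605, -0.312, 0.135]
orientation: [-0.49, 0.872, 0.002, -0.001]
force: [-0.2, 0.4, -0.0]
opening: 1.003
```

```bash
python3 - <<'E'
from h import *
inc([.4586,-.3105,.003],238.5)
E
```

```text
cm [-0.01, 0.18, 13.2] rot [0.004, 0.001, 0.004]
```

Request:
arm_command(increments=[[0,[0,0.1,3],[0,0,0]],[0,[0,0.15,6.5],[0,0,0]],[0,[0,0.15,9.5],[0,0,0]],[0,[0,0.15,12],[0,0,0]],[0,[0,0.15,13.1],[0,0,0]],[0,[0,0.15,13.1],[0,0,0]],[255,[0,0.15,13.1],[0,0,0]],[255,[0,0.15,13.1],[0,0,0]],[255,[0,0.15,13.1],[0,0,0]],[255,[0,0.15,13.1],[0,0,0]],[255,[0,0.15,13.1],[0,0,0]],[255,[0,0.15,13.1],[0,0,0]]], grip_force=40)

```text
t: 17.77
position: [0.4578, -0.3102, 0.008]
orientation: [-0.49, 0.872, 0.0, 0.0]
force: [-2.1, 2.1, 8.3]
opening: 0.649
```

Request:
arm_command(increments=[[255,[0,0,0],[0,0,0]],[255,[0,0,-2],[0,0,0]],[255,[0,0,-5],[0,0,0]],[255,[0,0,-9],[0,0,0]],[255,[0,0,-13],[0,0,0]],[255,[0,0,-14],[0,0,0]]])

```text
t: 18.27
position: [0.4593, -0.3115, 0.1531]
orientation: [-0.49, 0.872, -0.003, 0.001]
force: [0.8, 0.1, -1.3]
opening: 0.646
```

```bash
python3 st.py; python3 - <<'E'
from h import *
s=telemetry.state()['position']; 
x,y=L(-60.5-8,28.5-24+8); print(x,y); inc([x,y,.14],275.9)
E
```

```text
[ 0.4592643  -0.31145741  0.1530561 ] F [ 0.79378948  0.07581405 -1.32895185] local TCP [-108.19435447 -328.67690112] localF 0.7973777473913702 -0.00618318000607769 yaw -121.29257673206634
0.46367795031763304 0.031992496444038274
cm [-29.58, 17.47, 1.19] rot [-0.005, -0.003, -0.649]
```

Request:
arm_command(increments=[[255,[-1.7,1,0],[0,0,-0.05]],[255,[-4,2.4,0],[0,0,-0.12]],[255,[-7,4.1,0],[0,0,-0.2]],[255,[-10,5.9,0],[0,0,-0.28]],[255,[-13,7.7,0],[0,0,-0.36]],[255,[-16,9.5,0],[0,0,-0.44]],[255,[-19,11.2,0],[0,0,-0.52]],[255,[-22,13,0],[0,0,-0.6]],[255,[-25,14.8,0.4],[0,0,-0.649]],[255,[-27.5,16.2,0.8],[0,0,-0.649]],[255,[-29.2,17.2,1.1],[0,0,-0.649]],[255,[-29.6,17.5,1.2],[0,0,-0.649]]])

```text
t: 19.27
position: [0.4616, 0.0364, 0.1357]
orientation: [0.743, -0.669, -0.001, -0.001]
force: [-0.7, -1.3, -1.9]
opening: 0.652
```

Request:
arm_command(increments=[[255,[0,0,1],[0,0,0]],[255,[0,0,3],[0,0,0]],[255,[0,0,5],[0,0,0]],[255,[0,0,5],[0,0,0]]])

```text
t: 19.6
position: [0.4603, 0.0337, 0.0833]
orientation: [0.742, -0.67, -0.003, 0.001]
force: [-1.3, -0.6, -3.1]
opening: 0.649
```

```bash
python3 st.py; python3 - <<'E'
from h import *
x,y=L(-60.5-8,28.5-24+8); inc([x,y,.042],275.9)
E
```

```text
[0.46031187 0.0337086  0.08329084] F [-1.33872579 -0.60527276 -3.14453805] local TCP [-71.67184923  14.55301918] localF -1.3938518413027132 -0.4644554965260259 yaw -84.12631408354282
cm [0.22, -0.34, 4.13] rot [0.004, 0.003, -0.0]
```

Request:
arm_command(increments=[[255,[0.1,-0.2,1],[0,0,0]],[255,[0.2,-0.3,2],[0,0,0]],[255,[0.2,-0.3,3],[0,0,0]],[255,[0.2,-0.3,3.8],[0,0,0]],[255,[0.2,-0.3,4.1],[0,0,0]],[255,[0.2,-0.3,4.1],[0,0,0]]])

```text
t: 20.1
position: [0.4648, 0.0321, 0.0443]
orientation: [0.742, -0.67, -0.002, -0.0]
force: [0.4, 0.1, -2.1]
opening: 0.648
```

```bash
python3 st.py
```

```text
[0.46482042 0.03210153 0.0443237 ] F [ 0.43118668  0.10907684 -2.12288777] local TCP [-67.3523729   12.49101433] localF 0.4401148896937447 0.06417626535246655 yaw -84.13048433790995
```

Request:
arm_command(increments=[[255,[0.1,0,0.3],[0,0,0]],[255,[0.2,-0.1,0.5],[0,0,0]],[255,[0.35,-0.2,0.6],[0,0,0]],[255,[0.5,-0.35,0.65],[0,0,0]],[255,[0.6,-0.45,0.7],[0,0,0]],[255,[0.6,-0.45,0.7],[0,0,0]]])

```text
t: 20.6
position: [0.4687, 0.0278, 0.0379]
orientation: [0.743, -0.67, -0.003, -0.001]
force: [-13.1, 10.9, 23.0]
opening: 0.649
```

```bash
python3 st.py
```

```text
[0.46870956 0.02782403 0.03788207] F [-13.09948505  10.85409117  22.95649596] local TCP [-63.92352587   7.83640522] localF -11.914375113096222 12.14312436760857 yaw -84.08652489685595
```

Request:
arm_command(increments=[[255,[0,0,-0.12],[0,0,0]],[255,[0,0,-0.12],[0,0,0]],[255,[0,0,-0.12],[0,0,0]]])

```text
t: 20.85
position: [0.4704, 0.0266, 0.0385]
orientation: [0.742, -0.67, -0.001, -0.0]
force: [-0.3, 0.2, -3.2]
opening: 0.651
```

```bash
python3 st.py
```

```text
[0.47038708 0.0265852  0.03848781] F [-0.31095659  0.23544121 -3.22786143] local TCP [-62.38224013   6.43169728] localF -0.28510779189035673 0.2661580541894325 yaw -84.1193073000665
```

Hanging just free of the deck. Push toward slab −y (tool +x) first.

Request:
arm_command(increments=[[255,[0.05,0,0],[0,0,0]],[255,[0.1,0,0],[0,0,0]],[255,[0.15,0,0],[0,0,0]],[255,[0.2,0,0],[0,0,0]],[255,[0.2,0,0],[0,0,0]]])

```text
t: 21.27
position: [0.4702, 0.0247, 0.0383]
orientation: [0.742, -0.67, -0.002, -0.0]
force: [-0.2, -0.1, -2.0]
opening: 0.649
```

```bash
python3 st.py
```

```text
[0.47023807 0.02466284 0.03830272] F [-0.19075746 -0.08105966 -2.01366448] local TCP [-62.72806238   4.53484086] localF -0.19807931417805932 -0.06102182533914598 yaw -84.1216982753327
```

Request:
arm_command(increments=[[255,[0.05,0,0],[0,0,0]],[255,[0.1,0,0],[0,0,0]],[255,[0.15,0,0],[0,0,0]],[255,[0.15,0,0],[0,0,0]]])

```text
t: 21.6
position: [0.4704, 0.0235, 0.0384]
orientation: [0.743, -0.67, -0.002, -0.0]
force: [-0.2, 3.6, -2.4]
opening: 0.646
```

```bash
python3 st.py
```

```text
[0.47035293 0.02350738 0.03836135] F [-0.19715217  3.62058708 -2.3872341 ] local TCP [-62.73258999   3.37369349] localF 0.1760615140823544 3.6216739354213447 yaw -84.10608278125827
```

Request:
arm_command(increments=[[255,[0,-0.05,0],[0,0,0]],[255,[0,-0.1,0],[0,0,0]],[255,[0,-0.15,0],[0,0,0]],[255,[0,-0.2,0],[0,0,0]],[255,[0,-0.2,0],[0,0,0]]])

```text
t: 22.02
position: [0.4721, 0.0237, 0.0382]
orientation: [0.742, -0.67, -0.002, -0.0]
force: [-1.9, 4.5, -2.9]
opening: 0.646
```

```bash
python3 st.py
```

```text
[0.4720905  0.02368198 0.0382035 ] F [-1.90785013  4.47956919 -2.86237625] local TCP [-60.9862721   3.3687624] localF -1.437277622805298 4.651952846759651 yaw -84.11107048178457
```

Request:
arm_command(increments=[[255,[0.02,-0.05,0],[0,0,0]],[255,[0.04,-0.1,0],[0,0,0]],[255,[0.05,-0.1,0],[0,0,0]],[255,[0.05,-0.1,0],[0,0,0]]])

```text
t: 22.35
position: [0.4726, 0.0237, 0.0381]
orientation: [0.743, -0.67, -0.003, -0.0]
force: [-5.4, 8.5, -1.3]
opening: 0.648
```

```bash
python3 st.py
```

```text
[0.47257727 0.02372754 0.03807895] F [-5.39645861  8.46835607 -1.31728593] local TCP [-60.49739932   3.36404355] localF -4.497388778323183 8.978213308600285 yaw -84.09063025992039
```

Request:
arm_command(increments=[[255,[-0.04,0.05,0.05],[0,0,0]],[255,[-0.05,0.05,0.05],[0,0,0]],[120,[-0.05,0.05,0.05],[0,0,0]],[0,[-0.05,0.05,0.05],[0,0,0]],[0,[-0.05,0.05,0.05],[0,0,0]],[0,[-0.05,0.05,-0.5],[0,0,0]],[0,[-0.05,0.05,-3],[0,0,0]],[0,[-0.05,0.05,-7],[0,0,0]],[0,[-0.05,0.05,-11],[0,0,0]],[0,[-0.05,0.05,-14],[0,0,0]]])

```text
t: 23.18
position: [0.4736, 0.023, 0.1819]
orientation: [0.742, -0.67, -0.0, -0.001]
force: [0.8, 0.1, 0.5]
opening: 1.003
```

Request:
arm_command(increments=[[0,[3,0,0],[0,0,0]],[0,[6,0,0],[0,0,0]],[0,[10,0,0],[0,0,0]],[0,[14,0,0],[0,0,0]],[0,[18,0,0],[0,0,0]],[0,[22,0,0],[0,0,0]],[0,[26,0,0],[0,0,0]],[0,[29,0,0],[0,0,0]],[0,[30,0,0],[0,0,0]]])

```text
t: 23.93
position: [0.5041, -0.2795, 0.1777]
orientation: [0.741, -0.671, -0.001, 0.0]
force: [0.2, 0.5, -0.2]
opening: 1.001
```

```bash
python3 - <<'E'
from h import *
for k in range(3):
    p=cam('top'); w=cloud(p); l=loc(w)
    m=(w[...,2]>.06)&(w[...,2]<.082)&(np.abs(l)<110).all(-1); P=l[m]
    r=lambda Q:[np.round(x,1) for x in cv2.minAreaRect(Q.astype(np.float32))]
    print('all',r(P))
    f=P[(P[:,1]>36)&(P[:,0]>-28)]; e=P[(P[:,0]<-36)&(P[:,1]>-28)]; b=P[(P[:,0]>36)&(P[:,1]<28)];a=P[(P[:,1]<-36)&(P[:,0]<28)]
    for n,Q in zip(['far','left','fb','fa'],[f,e,b,a]): print(n,r(Q),Q.min(0).round(1),Q.max(0).round(1))
save(p,'n.png',(200,130,340,260),5.5)
print('rack',rect(w,(.475,.33),.13,.003,.075))
E
```

```text
all [array([ 0. , -0.2]), array([176.5, 178.5]), np.float64(89.9)]
far [array([30.7, 62. ]), array([117.4,  51.7]), np.float64(0.0)] [-28.   36.1] [89.4 87.9]
left [array([-62.6,  30.1]), array([116.2,  52.7]), np.float64(89.5)] [-89.3 -27.8] [-36.3  88.1]
fb [array([ 62.3, -30.1]), array([ 52.5, 116.1]), np.float64(0.0)] [ 36.  -88.1] [88.5 27.9]
fa [array([-30.3, -62.2]), array([116.5,  52.3]), np.float64(0.0)] [-88.6 -88.3] [ 28. -36.]
all [array([0.1, 0.1]), array([179.2, 176.7]), np.float64(0.0)]
far [array([30.5, 62.1]), array([116.7,  51.8]), np.float64(0.1)] [-27.8  36.2] [88.9 88. ]
left [array([-62.4,  30.3]), array([116.5,  53.2]), np.float64(89.5)] [-89.5 -27.8] [-36.1  88.4]
fb [array([ 62.7, -30.2]), array([ 52.6, 116.2]), np.float64(0.8)] [ 36.  -88.3] [89.7 27.8]
fa [array([-30.3, -62.2]), array([116.7,  52.2]), np.float64(0.1)] [-88.7 -88.3] [ 28. -36.]
all [array([-0. , -0.2]), array([176.3, 178.2]), np.float64(89.9)]
far [array([30.6, 61.8]), array([117.1,  51.5]), np.float64(0.1)] [-27.9  36. ] [89.2 87.6]
left [array([-62.5,  30.1]), array([116.1,  52.9]), np.float64(89.6)] [-89.2 -27.9] [-36.   88.1]
fb [array([ 62.6, -30.2]), array([116. ,  52.8]), np.float64(90.0)] [ 36.1 -88.2] [89.  27.8]
fa [array([-30.3, -62.1]), array([ 52.3, 116.4]), np.float64(89.9)] [-88.5 -88.4] [ 28.  -36.1]
rack {'c': [483.3, 345.7], 'size': [153.6, 134.1], 'ang': -10.9, 'z': np.float64(9.5), 'zs': np.float64(7.7), 'n': 1959}
```

View pics/n.png

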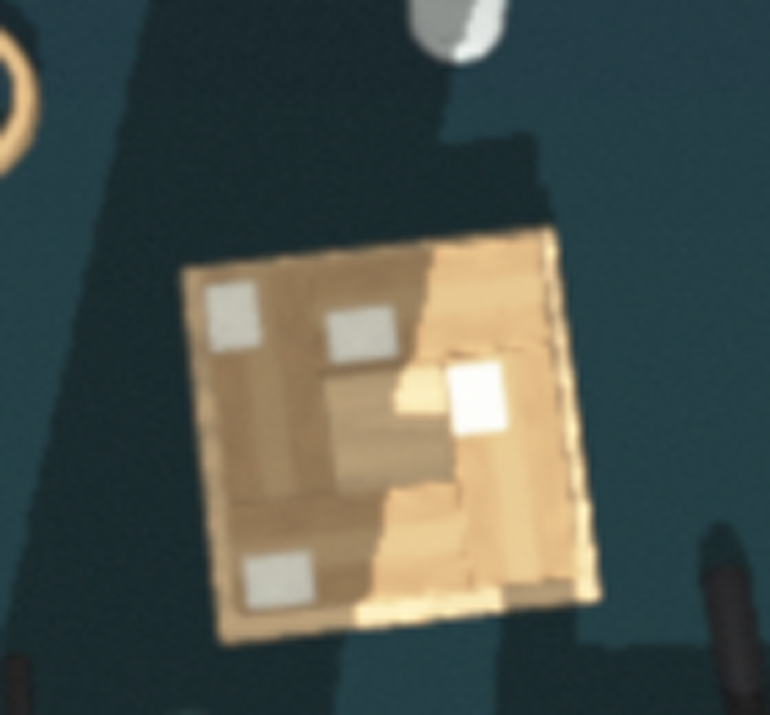

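The layer is closed. The left carton reads perhaps 0.4° off and 0.6 mm proud, which is near the resolution, so I measure its outer side better.

```bash
python3 - <<'E'
from h import *
acc=[]
def lines(P,ax,sgn,lo,hi):
    t=P[:,1-ax]; k=(t>lo)&(t<hi); e=[];tt=[]
    for b in np.arange(lo,hi,3.):
        q=P[(t>=b)&(t<b+3)][:,ax]
        if len(q): tt.append(b+1.5); e.append((q*sgn).max()*sgn)
    return tt,e
D={}
for k in range(8):
    p=cam('top'); w=cloud(p); l=loc(w)
    P=l[(w[...,2]>.06)&(w[...,2]<.082)&(np.abs(l)<110).all(-1)]
    for n,a in dict(left_out=(P,0,-1,-28,85),fa_end=(P,0,-1,-85,-36),left_endN=(P[P[:,0]<-34],1,1,-86,-36),far_out=(P,1,1,-26,85),fb_out=(P,0,1,-85,28),far_end=(P,0,1,36,85),fa_out=(P,1,-1,-85,85),
      left_in=(P[(P[:,0]<0)],0,1,-26,26),fb_in=(P[P[:,0]>0],0,-1,-26,26),far_in=(P[P[:,1]>0],1,-1,-26,26)).items():
        t,e=lines(*a); D.setdefault(n,[[],[]]); D[n][0]+=t; D[n][1]+=e
for n,(t,e) in D.items():
    c=np.polyfit(t,e,1); print(n,'mean %.2f slope %.2f deg sd %.2f'%(np.mean(e),np.degrees(c[0]),np.std(e)))
E
```

```text
left_out mean -87.94 slope 0.43 deg sd 0.83
fa_end mean -87.47 slope -0.64 deg sd 0.79
left_endN mean 86.32 slope 0.80 deg sd 1.05
far_out mean 85.83 slope 0.61 deg sd 1.25
fb_out mean 86.87 slope -0.15 deg sd 1.08
far_end mean 87.32 slope -2.19 deg sd 1.13
fa_out mean -86.72 slope 0.08 deg sd 0.98
left_in mean -34.49 slope 0.57 deg sd 0.88
fb_in mean 32.99 slope -0.07 deg sd 0.61
far_in mean 32.37 slope -0.25 deg sd 1.05
```

The left carton's inner and outer sides both read about 0.5° off square, so its −y end stands about 1 mm out. I'll square it by pushing its outer side with both open fingers as a straightedge.

```bash
python3 - <<'E'
from h import *
x,y=L(-114,28.5); print(x,y); inc([x,y,.14],185.9)
E
```

```text
0.41677429155020557 0.04323068109409333
cm [-32.5, 5.38, 3.87] rot [0.003, 0.001, 1.571]
```

Request:
arm_command(increments=[[0,[-2,0.4,0],[0,0,0.12]],[0,[-5,1,0],[0,0,0.24]],[0,[-8.5,1.5,0],[0,0,0.36]],[0,[-12,2.1,0],[0,0,0.48]],[0,[-15.5,2.7,0],[0,0,0.6]],[0,[-19,3.3,0],[0,0,0.72]],[0,[-22.5,3.9,0],[0,0,0.84]],[0,[-26,4.4,0],[0,0,0.96]],[0,[-29,4.9,0],[0,0,1.08]],[0,[-31.5,5.3,0],[0,0,1.2]],[0,[-32.5,5.4,0],[0,0,1.32]],[0,[-32.5,5.4,0],[0,0,1.44]]])

```text
t: 25.48
position: [0.4159, 0.0448, 0.1788]
orientation: [-0.115, 0.993, 0.001, -0.001]
force: [1.2, -0.1, -1.0]
opening: 1.0
```

```bash
python3 - <<'E'
from h import *
x,y=L(-114,28.5); inc([x,y,.035],185.9)
E
```

```text
cm [-0.06, -0.21, 14.38] rot [0.003, -0.001, 0.127]
```

Request:
arm_command(increments=[[0,[0,-0.1,0.5],[0,0,0.06]],[0,[0,-0.2,3],[0,0,0.127]],[0,[0,-0.2,6],[0,0,0.127]],[0,[0,-0.2,9],[0,0,0.127]],[0,[0,-0.2,12],[0,0,0.127]],[0,[0,-0.2,14],[0,0,0.127]],[0,[0,-0.2,14.4],[0,0,0.127]],[0,[0,-0.2,14.4],[0,0,0.127]],[0,[0,-0.2,14.4],[0,0,0.127]]])

```text
t: 26.23
position: [0.4175, 0.041, 0.0354]
orientation: [-0.053, 0.999, 0.001, -0.001]
force: [1.2, -0.2, 0.3]
opening: 1.002
```

```bash
python3 st.py
```

```text
[0.41751945 0.0409726  0.03541311] F [ 1.24474286 -0.18370542  0.34102501] local TCP [-113.49089757   26.17728463] localF 1.2192656804306263 -0.310682573745178 yaw -173.88810494494882
```

Request:
arm_command(increments=[[0,[-0.4,0,0],[0,0,0.002]],[0,[-0.8,0,0],[0,0,0.002]],[0,[-1.1,0,0],[0,0,0.002]],[0,[-1.2,0,0],[0,0,0.002]],[0,[-1.2,0,0],[0,0,0.002]]])

```text
t: 26.65
position: [0.4296, 0.0422, 0.0348]
orientation: [-0.052, 0.999, 0.001, -0.001]
force: [-0.1, -0.1, 0.4]
opening: 1.002
```

```bash
python3 st.py
```

```text
[0.42956767 0.04220549 0.03476547] F [-0.14913815 -0.07609908  0.4098864 ] local TCP [-101.37977484   26.16517862] localF -0.15617055581476427 -0.06036567876038771 yaw -174.00635540708004
```

Request:
arm_command(increments=[[0,[-0.05,0,0],[0,0,0]],[0,[-0.1,0,0],[0,0,0]],[0,[-0.15,0,0],[0,0,0]],[0,[-0.2,0,0],[0,0,0]],[0,[-0.2,0,0],[0,0,0]]])

```text
t: 27.07
position: [0.431, 0.0424, 0.0345]
orientation: [-0.052, 0.999, 0.001, -0.001]
force: [-0.6, -0.7, -0.5]
opening: 1.0
```

```bash
python3 st.py; python3 -c "
from h import *
print(telemetry.state()['moment'])"
```

```text
[0.43101416 0.04240519 0.03449953] F [-0.618825   -0.72264837 -0.47974107] local TCP [-99.92041297  26.21512937] localF -0.689829828432198 -0.6552097734659411 yaw -174.01124648946805
[-0.04136785  0.00462012 -0.05579943]
```

Request:
arm_command(increments=[[0,[-0.05,0,0],[0,0,0]],[0,[-0.1,0,0],[0,0,0]],[0,[-0.15,0,0],[0,0,0]],[0,[-0.15,0,0],[0,0,0]]])

```text
t: 27.4
position: [0.4322, 0.0425, 0.0344]
orientation: [-0.052, 0.999, 0.001, -0.001]
force: [-2.4, -1.9, 1.5]
opening: 1.003
```

```bash
python3 st.py; python3 -c "
from h import *
print(telemetry.state()['moment'])"
```

```text
[0.43221804 0.04250767 0.03442633] F [-2.3935585  -1.86450695  1.51383917] local TCP [-98.71237923  26.19331306] localF -2.572536778510467 -1.6085903688836525 yaw -174.0162329972252
[-0.29306201  0.40205979 -0.05560468]
```

Request:
arm_command(increments=[[0,[-0.05,0,0],[0,0,0]],[0,[-0.1,0,0],[0,0,0]],[0,[-0.1,0,0],[0,0,0]]])

```text
t: 27.65
position: [0.4333, 0.0427, 0.0344]
orientation: [-0.052, 0.999, 0.001, -0.001]
force: [-4.2, -1.0, 1.0]
opening: 0.999
```

```bash
python3 st.py
```

```text
[0.43326894 0.04273764 0.03439972] F [-4.22836164 -1.03604651  1.0474048 ] local TCP [-97.64340298  26.3140442 ] localF -4.312461086319819 -0.5959143647818698 yaw -174.00615115371437
```

Request:
arm_command(increments=[[0,[-0.05,0,0],[0,0,0]],[0,[-0.05,0,0],[0,0,0]],[0,[-0.05,0,0],[0,0,0]]])

```text
t: 27.9
position: [0.4335, 0.0428, 0.0344]
orientation: [-0.052, 0.999, 0.001, -0.001]
force: [-5.3, -0.9, 2.0]
opening: 0.998
```

```bash
python3 st.py; python3 - <<'E'
from h import *
D={}
for k in range(6):
    p=cam('top'); w=cloud(p); l=loc(w)
    P=l[(w[...,2]>.06)&(w[...,2]<.082)&(np.abs(l)<110).all(-1)]
    for n,S,ax,sg in [('left_in',P[P[:,0]<0],0,1),('fb_in',P[P[:,0]>0],0,-1)]:
        t=S[:,1]
        for b in np.arange(-26,26,3):
            q=S[(t>=b)&(t<b+3)][:,ax]
            if len(q): D.setdefault(n,[]).append((b+1.5,(q*sg).max()*sg))
for n,v in D.items():
    v=np.array(v); print(n,len(v),v[:,1].mean(),np.degrees(np.polyfit(*v.T,1)[0]))
E
```

```text
[0.43351872 0.04279515 0.03440879] F [-5.26412711 -0.92039649  2.00920551] local TCP [-97.38903706  26.34557128] localF -5.330851955494361 -0.3744079971436486 yaw -173.99916668543895
fb_in 108 32.984786396588426 0.18637024547707767
```

Request:
arm_command(increments=[[0,[-0.05,0,0],[0,0,0]],[0,[-0.08,0,0],[0,0,0]],[0,[-0.08,0,0],[0,0,0]]])

```text
t: 28.45
position: [0.4341, 0.043, 0.0344]
orientation: [-0.052, 0.999, 0.001, -0.002]
force: [-7.1, 0.2, 4.1]
opening: 0.998
```

```bash
python3 st.py
```

```text
[0.43409072 0.04295829 0.03439949] F [-7.05530862  0.19388636  4.08658783] local TCP [-96.80330143  26.44905003] localF -6.998005291344263 0.9180923783611998 yaw -173.99594354997012
```

Request:
arm_command(increments=[[0,[1,0,0],[0,0,0]],[0,[3,0,0],[0,0,0]],[0,[3,0,-4],[0,0,0]],[0,[3,0,-8],[0,0,0]],[0,[3,0,-12],[0,0,0]],[0,[3,3,-14],[0,0,0]],[0,[3,7,-14],[0,0,0]],[0,[3,11,-14],[0,0,0]],[0,[3,15,-14],[0,0,0]],[0,[3,19,-14],[0,0,0]],[0,[3,22,-14],[0,0,0]],[0,[3,22,-14],[0,0,0]]])

```text
t: 29.45
position: [0.3815, 0.2623, 0.1751]
orientation: [-0.054, 0.999, 0.002, -0.001]
force: [1.1, -0.1, 0.2]
opening: 1.001
```

```bash
cat > meas.py <<'E'
from h import *
D={}
Gs=np.zeros((1,))
for k in range(6):
    p=cam('top'); w=cloud(p); l=loc(w)
    P=l[(w[...,2]>.06)&(w[...,2]<.082)&(np.abs(l)<110).all(-1)]
    lf=(P[:,0]<-34);
    for n,S,ax,sg,lo,hi in [('left_out',P,0,-1,-28,85),('fa_end',P,0,-1,-85,-36),('left_endN',P[lf],1,1,-86,-36),('far_out',P,1,1,-26,85),('far_end',P,0,1,38,85),('fb_out',P,0,1,-85,28),('left_in',P[P[:,0]<0],0,1,-26,26),('fb_in',P[P[:,0]>0],0,-1,-26,26),('far_in',P[P[:,1]>0],1,-1,-26,26),('fa_in',P[P[:,1]<0],1,1,-26,26)]:
        t=S[:,1-ax]
        for b in np.arange(lo,hi-2.9,3):
            q=S[(t>=b)&(t<b+3)][:,ax]
            if len(q): D.setdefault(n,[]).append((b+1.5,(q*sg).max()*sg))
for n,v in D.items():
    v=np.array(v); print(n,'mean %.2f max %.1f slope %.2f'%(v[:,1].mean(),np.abs(v[:,1]).max(),np.degrees(np.polyfit(*v.T,1)[0])))
# seams from the colour picture: rectify slab frame at z=70 mm, 0.25 mm/px
g=np.mgrid[-105:105:.25,-105:105:.25]; Y,X=g
W=np.stack([533.1+c_*X-s_*Y,26.6+s_*X+c_*Y,0*X+70],-1)/1000
uv=proj(p,W.reshape(-1,3)).reshape(X.shape+(2,)).astype(np.float32)
im=cv2.remap(p['color'],uv[...,0],uv[...,1],cv2.INTER_CUBIC)[::-1,:,::-1]
cv2.imwrite('pics/rect_%d.png'%(p['shot']),cv2.resize(im,(780,780))[:, :][90:690,:]); print('pics/rect_%d.png'%p['shot'])
E
python3 meas.py
```

```text
left_out mean -85.47 max 86.7 slope 0.00
fa_end mean -87.51 max 88.8 slope -0.69
left_endN mean 86.92 max 88.5 slope 0.89
far_out mean 85.76 max 87.7 slope 0.27
far_end mean 88.29 max 90.2 slope 1.61
fb_out mean 86.93 max 89.1 slope -0.10
left_in mean -31.94 max 35.8 slope 0.01
fb_in mean 32.88 max 34.7 slope -0.23
far_in mean 32.39 max 33.9 slope -0.12
fa_in mean -33.87 max 37.5 slope 0.36
pics/rect_37.png
```

The left carton is square now, but the push went too far: it sits about 2 mm inside the fixed_a line and shoved the far carton about 1.3 mm past fixed_b. I'll push the far carton's +x end with the same two-finger straightedge. One finger will land on fixed_b's fixed side, so the push stops at flush.

```bash
python3 - <<'E'
from h import *
x,y=L(116,12); print(x,y); inc([x,y,.17],186)
inc([x,y,.035],186,p0=[x,y,.17],R0=pose(186))
E
```

```text
0.6472520163441453 0.050460368072726726
cm [-24.22, -23.28, 0.41] rot [0.002, -0.002, -0.002]
cm [0.0, -0.0, 13.5] rot [0.0, 0.0, 0.0]
```

View pics/rect_37.png

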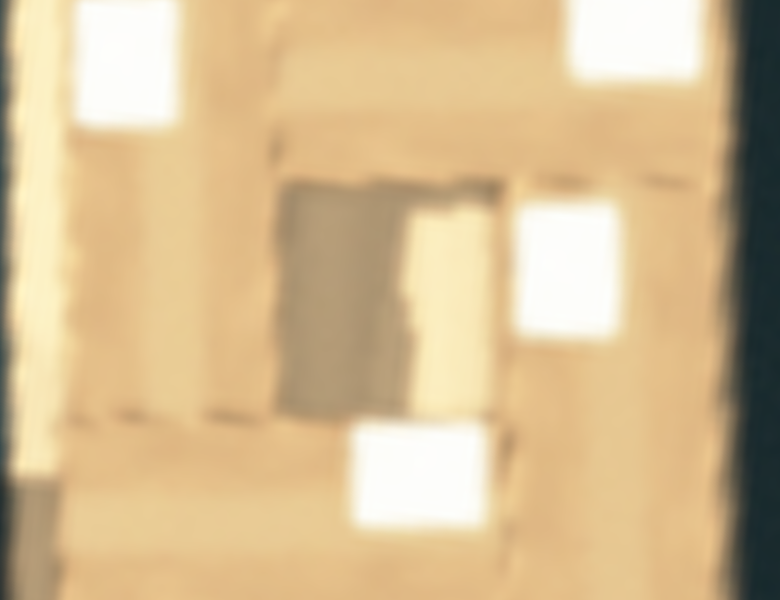

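The rectified picture (3.7 px/mm) shows the left carton's outer side at column 68 against 60 for fixed_a, about 2 mm in. All seams are tight. Do the flush push.

Request:
arm_command(increments=[[0,[-2,-2,0],[0,0,0]],[0,[-4.5,-4.5,0],[0,0,0]],[0,[-7.2,-7,0],[0,0,0]],[0,[-9.8,-9.5,0],[0,0,0]],[0,[-12.4,-12,0],[0,0,0]],[0,[-15,-14.5,0],[0,0,0]],[0,[-17.5,-17,0],[0,0,0]],[0,[-20,-19.3,0],[0,0,0]],[0,[-22.2,-21.3,0],[0,0,0]],[0,[-23.7,-22.8,0],[0,0,0]],[0,[-24.2,-23.3,0],[0,0,0]],[0,[-24.2,-23.3,0],[0,0,0]]])

```text
t: 30.75
position: [0.6479, 0.0495, 0.1735]
orientation: [-0.051, 0.999, 0.001, -0.001]
force: [0.4, -0.5, 0.5]
opening: 0.998
```

Request:
arm_command(increments=[[0,[0,0,2],[0,0,0]],[0,[0,0,5],[0,0,0]],[0,[0,0,8.5],[0,0,0]],[0,[0,0,12],[0,0,0]],[0,[0,0,13.7],[0,0,0]],[0,[0,0,13.9],[0,0,0]],[0,[0,0,13.9],[0,0,0]]])

```text
t: 31.33
position: [0.6457, 0.0524, 0.0351]
orientation: [-0.052, 0.999, 0.001, -0.002]
force: [0.2, 0.4, -0.6]
opening: 1.001
```

```bash
python3 st.py
```

```text
[0.64574626 0.05238596 0.03510675] F [ 0.20767349  0.35735222 -0.55054432] local TCP [114.70015898  14.07017321] localF 0.24330655070159318 0.3341119741885805 yaw -174.00067132483048
```

Request:
arm_command(increments=[[0,[0.4,0,0],[0,0,0]],[0,[0.8,0,0],[0,0,0]],[0,[1.2,0,0],[0,0,0]],[0,[1.4,0,0],[0,0,0]],[0,[1.4,0,0],[0,0,0]]])

```text
t: 31.75
position: [0.6328, 0.0505, 0.0359]
orientation: [-0.052, 0.999, 0.001, -0.001]
force: [0.6, 0.3, 0.1]
opening: 1.0
```

```bash
python3 st.py
```

```text
[0.63277743 0.05047912 0.03590968] F [0.59247089 0.27456509 0.09128463] local TCP [101.60401824  13.50652935] localF 0.6175557082817119 0.21220908559047097 yaw -174.01871684399063
```

Request:
arm_command(increments=[[0,[0.05,0,0],[0,0,0]],[0,[0.1,0,0],[0,0,0]],[0,[0.1,0,0],[0,0,0]]])

```text
t: 32.0
position: [0.6325, 0.0504, 0.0353]
orientation: [-0.052, 0.999, 0.001, -0.001]
force: [1.3, 0.2, 1.5]
opening: 1.006
```

```bash
python3 st.py
```

```text
[0.63248409 0.05042853 0.03534531] F [1.27985033 0.20464027 1.54188617] local TCP [101.30702626  13.4863654 ] localF 1.2941062228581999 0.07199719413074235 yaw -174.01849628770643
```

Request:
arm_command(increments=[[0,[0.05,0,0],[0,0,0]],[0,[0.1,0,0],[0,0,0]],[0,[0.1,0,0],[0,0,0]]])

```text
t: 32.25
position: [0.6316, 0.0503, 0.0354]
orientation: [-0.052, 0.999, 0.001, -0.0]
force: [5.8, 0.2, 2.5]
opening: 1.004
```

```bash
python3 st.py
```

```text
[0.63164294 0.05029848 0.03536179] F [5.76067433 0.20492241 2.5103601 ] local TCP [100.45696595  13.44346763] localF 5.75122347540604 -0.3883174263000043 yaw -174.02268163794494
```

Request:
arm_command(increments=[[0,[0.05,0,0],[0,0,0]],[0,[0.08,0,0],[0,0,0]],[0,[0.08,0,0],[0,0,0]]])

```text
t: 32.5
position: [0.6313, 0.0503, 0.0353]
orientation: [-0.052, 0.999, 0.001, 0.0]
force: [7.9, 1.1, -0.1]
opening: 0.998
```

```bash
python3 st.py; python3 -c "
from h import *
print(telemetry.state()['moment'])"
```

```text
[0.63129965 0.05029073 0.03534933] F [ 7.91662528  1.06029158 -0.08543861] local TCP [100.11469669  13.47104795] localF 7.983679526995668 0.24090502707827355 yaw -173.998694619472
[ 0.26387198 -1.44891262  0.03129538]
```

Request:
arm_command(increments=[[0,[0.05,0,0],[0,0,0]],[0,[0.06,0,0],[0,0,0]],[0,[0.06,0,0],[0,0,0]]])

```text
t: 32.75
position: [0.6313, 0.0503, 0.0354]
orientation: [-0.053, 0.999, 0.001, 0.001]
force: [10.7, 1.4, -2.3]
opening: 0.999
```

```bash
python3 st.py; python3 -c "
from h import *
print(telemetry.state()['moment'])"
```

```text
[0.63127553 0.05030904 0.03539002] F [10.67000672  1.36008088 -2.31943426] local TCP [100.09258557  13.49173772] localF 10.753291910211665 0.2560792280221742 yaw -173.97773981069048
[ 0.40957351 -2.02460172  0.28784731]
```

Request:
arm_command(increments=[[0,[-1,0,0],[0,0,0]],[0,[-3,0,0],[0,0,0]],[0,[-3,0,-4],[0,0,0]],[0,[-3,0,-8],[0,0,0]],[0,[-3,0,-12],[0,0,0]],[0,[-1,3,-15],[0,0,0]],[0,[2,6,-15],[0,0,0]],[0,[5,9,-15],[0,0,0]],[0,[8,12,-15],[0,0,0]],[0,[11,15,-15],[0,0,0]],[0,[14,18,-15],[0,0,0]],[0,[17,21,-15],[0,0,0]]])

```text
t: 33.75
position: [0.4432, 0.236, 0.1856]
orientation: [-0.052, 0.999, 0.001, -0.002]
force: [0.7, 1.7, -1.0]
opening: 1.0
```

```bash
python3 meas.py
```

```text
left_out mean -86.38 max 88.1 slope -0.27
fa_end mean -87.44 max 88.8 slope -0.70
left_endN mean 86.86 max 88.5 slope 1.08
far_out mean 85.80 max 88.2 slope 0.39
far_end mean 86.75 max 89.2 slope -1.77
fb_out mean 86.89 max 89.0 slope -0.03
left_in mean -32.78 max 34.3 slope -1.00
fb_in mean 32.98 max 36.7 slope -0.22
far_in mean 32.48 max 36.3 slope -0.35
fa_in mean -33.81 max 36.4 slope 0.49
pics/rect_43.png
```

```bash
python3 st.py; python3 meas.py | head -10; python3 - <<'E'
from h import *
p=cam('top')
for q in ['heatsink','multimeter','marker','solder_spool','tape_roll','mug','screwdriver','carton_edge']:
    print(q,[(np.round(a['centre']).tolist(),round(a['score'],2)) for a in find_in(q,p)[:3]])
E
```

```text
[0.44611602 0.23507226 0.18575125] F [ 0.44223287 -0.51807779  0.14113176] local TCP [-65.09381947 216.30925344] localF 0.38663574660930994 -0.5607916748374812 yaw -174.03484981952522
left_out mean -86.33 max 87.9 slope -0.25
fa_end mean -87.47 max 88.7 slope -0.92
left_endN mean 86.90 max 88.5 slope 1.29
far_out mean 85.82 max 88.1 slope 0.47
far_end mean 86.67 max 89.3 slope -2.04
fb_out mean 86.95 max 89.3 slope -0.09
left_in mean -32.76 max 35.0 slope -1.14
fb_in mean 32.88 max 34.8 slope -0.15
far_in mean 32.44 max 36.8 slope -0.56
fa_in mean -33.85 max 37.8 slope 0.64
heatsink [([247.0, 198.0], 0.33)]
multimeter [([377.0, 141.0], 0.84), ([282.0, 205.0], 0.19)]
marker [([208.0, 276.0], 0.8)]
solder_spool [([284.0, 129.0], 0.85)]
tape_roll [([190.0, 159.0], 0.65), ([283.0, 201.0], 0.56)]
mug []
screwdriver [([333.0, 250.0], 0.69)]
carton_edge [([266.0, 231.0], 0.93), ([102.0, 184.0], 0.57)]
```

The far carton is flush again: +x end 86.7 against 86.9 for fixed_b. The left carton sits 1 mm inside the line, which is the layer's own slack when snug, but is about 0.3–0.5° skewed. One gentle straightedge nudge, stopped at a set position (TCP slab x about −97.7, from the last contact).

```bash
python3 - <<'E'
from h import *
x,y=L(-110,28.5); inc([x,y,.175],186)
E
```

```text
cm [4.48, -18.83, 1.05] rot [0.003, -0.002, -0.0]
```

Request:
arm_command(increments=[[0,[0.5,-2,0],[0,0,0]],[0,[1.3,-5,0],[0,0,0]],[0,[2.1,-8.5,0],[0,0,0]],[0,[3,-12,0],[0,0,0]],[0,[3.8,-15.5,0],[0,0,0]],[0,[4.4,-18,0],[0,0,0]],[0,[4.5,-18.8,1],[0,0,0]],[0,[4.5,-18.8,5],[0,0,0]],[0,[4.5,-18.8,9],[0,0,0]],[0,[4.5,-18.8,13],[0,0,0]],[0,[4.5,-18.8,15],[0,0,0]],[0,[4.5,-18.8,15],[0,0,0]]])

```text
t: 35.8
position: [0.4177, 0.0444, 0.0324]
orientation: [-0.052, 0.999, 0.002, -0.004]
force: [-1.6, 0.1, 0.5]
opening: 0.998
```

```bash
python3 st.py
```

```text
[0.417728   0.04436797 0.032404  ] F [-1.59731309  0.1010804   0.48202093] local TCP [-112.93444076   29.53322789] localF -1.5784615161857658 0.2647368180023552 yaw -174.02234346087127
```

Request:
arm_command(increments=[[0,[0,0,-0.2],[0,0,0]],[0,[-0.4,0,-0.2],[0,0,0]],[0,[-0.8,0,-0.2],[0,0,0]],[0,[-0.9,0,-0.2],[0,0,0]],[0,[-0.9,0,-0.2],[0,0,0]]])

```text
t: 36.22
position: [0.4304, 0.0451, 0.0384]
orientation: [-0.052, 0.999, 0.001, 0.0]
force: [-0.3, 0.5, -1.0]
opening: 1.001
```

```bash
python3 st.py
```

```text
[0.43037889 0.04512739 0.03843034] F [-0.28148919  0.50531389 -0.99329187] local TCP [-100.27249972   28.98821076] localF -0.22805559233977085 0.5315721340826536 yaw -174.00581630439316
```

Request:
arm_command(increments=[[0,[0,0,0.35],[0,0,0]],[0,[-0.1,0,0.35],[0,0,0]],[0,[-0.15,0,0.35],[0,0,0]],[0,[-0.2,0,0.35],[0,0,0]],[0,[-0.2,0,0.35],[0,0,0]]])

```text
t: 36.63
position: [0.4312, 0.0453, 0.034]
orientation: [-0.052, 0.999, 0.001, -0.001]
force: [-0.3, -0.2, -0.0]
opening: 1.0
```

```bash
python3 st.py
```

```text
[0.43123968 0.04534766 0.03402432] F [-0.31496374 -0.24128191 -0.01795927] local TCP [-99.39362562  29.11883265] localF -0.33809730112748926 -0.20762786990933224 yaw -174.01629038325365
```

Request:
arm_command(increments=[[0,[-0.03,0,0],[0,0,0]],[0,[-0.05,0,0],[0,0,0]],[0,[-0.05,0,0],[0,0,0]]])

```text
t: 36.88
position: [0.4317, 0.0454, 0.034]
orientation: [-0.052, 0.999, 0.001, -0.001]
force: [0.6, 1.0, 0.8]
opening: 1.001
```

```bash
python3 st.py
```

```text
[0.4316854  0.04539437 0.03399075] F [0.58521061 0.95153639 0.81614638] local TCP [-98.94546612  29.1194797 ] localF 0.6799214852801403 0.8863406396532013 yaw -174.0162122054205
```

Request:
arm_command(increments=[[0,[-0.05,0,0],[0,0,0]],[0,[-0.1,0,0],[0,0,0]],[0,[-0.1,0,0],[0,0,0]]])

```text
t: 37.13
position: [0.4325, 0.0455, 0.0339]
orientation: [-0.052, 0.999, 0.001, -0.001]
force: [-1.9, -0.6, 1.7]
opening: 1.003
```

```bash
python3 st.py
```

```text
[0.43246018 0.04551826 0.03392704] F [-1.8527124  -0.55011116  1.71018241] local TCP [-98.16205241  29.16306819] localF -1.8994455658754292 -0.35675211204911256 yaw -174.0118791350017
```

Request:
arm_command(increments=[[0,[-0.03,0,0],[0,0,0]],[0,[-0.04,0,0],[0,0,0]],[0,[-0.04,0,0],[0,0,0]]])

```text
t: 37.38
position: [0.4325, 0.0455, 0.0339]
orientation: [-0.052, 0.999, 0.001, -0.001]
force: [-4.9, -1.1, 4.0]
opening: 1.0
```

```bash
python3 st.py
```

```text
[0.43252578 0.04552503 0.03391734] F [-4.86182382 -1.12843845  4.03432354] local TCP [-98.09610998  29.16305837] localF -4.952064897472697 -0.6227016996573618 yaw -174.00887564916079
```

Request:
arm_command(increments=[[0,[-0.03,0,0],[0,0,0]],[0,[-0.03,0,0],[0,0,0]]])

```text
t: 37.55
position: [0.4326, 0.0456, 0.0339]
orientation: [-0.052, 0.999, 0.001, -0.002]
force: [-6.3, -0.7, 4.2]
opening: 1.002
```

```bash
python3 st.py
```

```text
[0.43261025 0.0456154  0.03387123] F [-6.30892111 -0.7162982   4.23377235] local TCP [-98.00279841  29.24426377] localF -6.349131714452865 -0.06399383543935588 yaw -174.00466479145982
```

Request:
arm_command(increments=[[0,[1,0,0],[0,0,0]],[0,[3,0,0],[0,0,0]],[0,[3,0,-4],[0,0,0]],[0,[3,0,-8],[0,0,0]],[0,[3,0,-12],[0,0,0]],[0,[3,3,-14],[0,0,0]],[0,[3,7,-14],[0,0,0]],[0,[3,11,-14],[0,0,0]],[0,[3,15,-14],[0,0,0]],[0,[3,19,-14],[0,0,0]],[0,[3,22,-14],[0,0,0]],[0,[3,22,-14],[0,0,0]]])

```text
t: 38.55
position: [0.3799, 0.2649, 0.1745]
orientation: [-0.054, 0.999, 0.002, -0.001]
force: [0.6, -0.3, -0.3]
opening: 0.995
```

```bash
python3 meas.py
```

```text
left_out mean -86.34 max 87.7 slope -0.10
fa_end mean -87.51 max 88.7 slope -0.65
left_endN mean 86.92 max 88.4 slope 1.03
far_out mean 85.76 max 87.8 slope 0.15
far_end mean 86.84 max 89.3 slope -2.63
fb_out mean 86.89 max 89.0 slope -0.23
left_in mean -32.80 max 34.5 slope -1.12
fb_in mean 32.93 max 34.9 slope -0.29
far_in mean 32.54 max 37.0 slope -0.98
fa_in mean -33.86 max 38.3 slope 0.74
pics/rect_56.png
```

```bash
python3 -c "
from rig import job
print(job.sign_off())"
```

```text
the job is handed in; nothing more can be done
None
```

The layer is complete and handed in at about 39 s: both loose cartons lie flat in their places and the four make a closed pinwheel. The bench carton is at place_far. The rack carton was lifted out, tipped flat on the bench, regripped and set at place_left.

- **Correction on the way:** my first squaring push on the left carton went about 2 mm too far and shoved the far carton about 1 mm out of line. I pushed the far carton back until the gripper stopped against fixed_b. A second, gentle push then squared the left carton.
- **Far carton:** its +x end is within 0.1 mm of the fixed_b outer side.
- **Left carton:** its outer side is square to about 0.1° and sits about 1.1 mm inside the fixed_a end. With the far carton flush and the left carton butting on it, the layer's 1 mm of play ends up there.
- **Checks that disagreed:** the fit of the left carton's inner side gave up to 1.1° off square. Its far end and some other short edges gave similar slopes, including the taped-down cartons' ends (0.6–0.7°), so I took these as sampling error at about 2.5 mm per pixel and trusted the longer outer side. The 12-picture limit kept me from viewing the final state.
- **Other things:** the multimeter, marker, spool, tape roll and screwdriver were found on the last search, before the final nudge. I did not compare their positions closely with the start. The search missed the mug and gave no usable result for the heat sink. The moves were planned to stay clear of both.

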